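# Change over the movement carriers in a watch timing tester

### The job

The rate test of the white carriers is over: turn the timing tester's selector to standby (white dot), then press out each white carrier with the orange ejector behind its bay and lay it flat in the blue-rimmed finished tray. Slide every blue carrier from the dark pad into a bay of its own, pushed fully home until its end is flush with the front. When all are in, start the long test by turning the selector to the green dot; leave the other things on the bench where they are.

Things in the scene. Friction and masses are not known exactly. Their poses are not given: they have to be found in the camera images.
- tester: Grey fixed timing tester, 120 deep (own x) x 280 wide (own y) mm; origin: centre of its underside, x from front to rear. Right part: three tunnel bays side by side, open at the front (own x = -60 mm), clear roof starting 7 mm behind the front, its top 34 mm above the bench. Left part: panel 45 mm high with the selector and, 45 mm behind the knob's axis, a screen 65 mm high.
- bay1 (a point): Home point in bay 1 (rightmost; tester own y = -105 mm), on its floor 30 mm behind the mouth: a carrier's origin when fully home, against the rear stop, end flush with the front (no grip there; no latch). x points in. Floor 8 mm above the bench, 41 wide, 22 high, 60 deep; mouth chamfered 3 to 5 mm. A dark steel loading tongue, 24 wide, at floor height, reaches 33 mm out in front of it.
- bay2 (a point): Home point in bay 2 (middle; tester own y = -45 mm), on its floor 30 mm behind the mouth: a carrier's origin when fully home, against the rear stop, end flush with the front (no grip there; no latch). x points in. Floor 8 mm above the bench, 41 wide, 22 high, 60 deep; mouth chamfered 3 to 5 mm. A dark steel loading tongue, 24 wide, at floor height, reaches 33 mm out in front of it.
- bay3 (a point): Home point in bay 3 (leftmost; tester own y = 15 mm), on its floor 30 mm behind the mouth: a carrier's origin when fully home, against the rear stop, end flush with the front (no grip there; no latch). x points in. Floor 8 mm above the bench, 41 wide, 22 high, 60 deep; mouth chamfered 3 to 5 mm. A dark steel loading tongue, 24 wide, at floor height, reaches 33 mm out in front of it.
- ejector1 (a joint): Travel (m) of bay 1's ejector: 0 at rest, up to 0.034 as its orange tab is pressed towards the robot; pushes the carrier out of the mouth as far; springs back. 3 to 7 N. Tab: upright, 10 thick along x, 18 wide, top 62 mm above the bench, 28 above the deck; at rest centred at tester own x = 41, y = -105 mm, rear face 14 mm in front of the tester's rear edge. Press its rear face.
- ejector2 (a joint): Travel (m) of bay 2's ejector: 0 at rest, up to 0.034 as its orange tab is pressed towards the robot; pushes the carrier out of the mouth as far; springs back. 3 to 7 N. Tab: upright, 10 thick along x, 18 wide, top 62 mm above the bench, 28 above the deck; at rest centred at tester own x = 41, y = -45 mm, rear face 14 mm in front of the tester's rear edge. Press its rear face.
- ejector3 (a joint): Travel (m) of bay 3's ejector: 0 at rest, up to 0.034 as its orange tab is pressed towards the robot; pushes the carrier out of the mouth as far; springs back. 3 to 7 N. Tab: upright, 10 thick along x, 18 wide, top 62 mm above the bench, 28 above the deck; at rest centred at tester own x = 41, y = 15 mm, rear face 14 mm in front of the tester's rear edge. Press its rear face.
- selector (a joint): Angle (rad) of the selector knob, growing clockwise seen from above, stops at -0.2 and 2.3. Four spring detents: 0 = white dot (standby), 0.7 = blue dot, 1.4 = green dot (long rate test), 2.1 = yellow dot. It snaps into the nearest detent when let go; about 0.05 N m to turn.
- selector_grip (a point): Point on the knob's axis (tester own x = -20, y = 92.5 mm) at the top of its grip, 75 mm above the bench. The grip is a grey bar 40 long x 12 wide, 22 mm high above a round skirt (42 mm across); a red line on it points to the dot. With the selector at angle q the bar lies along (cos(1.05 - q), sin(1.05 - q)) in the tester's frame.
- tested1: White movement carrier whose test is over; fully home in some bay at the start (two or three are present). 60 long (own x) x 38 wide (own y) x 16 mm high, about 70 g, the same at both ends; a round steel and brass watch movement shows on its top. Origin: centre of the underside; z up.
- tested2: White movement carrier whose test is over; fully home in some bay at the start (two or three are present). 60 long (own x) x 38 wide (own y) x 16 mm high, about 70 g, the same at both ends; a round steel and brass watch movement shows on its top. Origin: centre of the underside; z up.
- tested3: White movement carrier whose test is over; fully home in some bay at the start (two or three are present). 60 long (own x) x 38 wide (own y) x 16 mm high, about 70 g, the same at both ends; a round steel and brass watch movement shows on its top. Origin: centre of the underside; z up.
- new1: Blue movement carrier, still to be tested; one of two that lie on the dark pad at the start. 60 long (own x) x 38 wide (own y) x 16 mm high, about 70 g, the same at both ends; a round steel and brass watch movement shows on its top. Origin: centre of the underside; z up.
- new2: Blue movement carrier, still to be tested; one of two that lie on the dark pad at the start. 60 long (own x) x 38 wide (own y) x 16 mm high, about 70 g, the same at both ends; a round steel and brass watch movement shows on its top. Origin: centre of the underside; z up.
- tray: Finished-work tray: loose shallow aluminium tray with a blue rim, 0.45 kg, 230 (own x) x 112 mm (own y), rim 16 mm high (17 with its blue edge), walls 4 mm, inner floor 4 mm above the bench. Origin: centre of its underside.
- pad: Dark fixed rubber pad, 210 (own x) x 120 x 3 mm, lying on the bench, on which the blue carriers wait. Origin: centre of its underside.
- loupe: Bystander, not to be disturbed: red watchmaker's loupe standing on its wide end, 34 mm across, 30 mm high. Origin: centre of the underside.
- parts_tin: Bystander, not to be disturbed: flat round aluminium tin with a glass top, 48 mm across, 16 mm high. Origin: centre of the underside.
- oil_stand: Bystander, not to be disturbed: black bar 30 x 90 mm with three coloured oil pots. Origin: centre of the underside.
- screwdriver: Bystander, not to be disturbed: small blue-handled screwdriver, 130 mm long, lying down. Origin: middle of its length, on the bench.
- jar: Bystander, not to be disturbed: small jar with a black cap, 44 mm across, 50 mm high. Origin: centre of the underside.
- case_block: Bystander, not to be disturbed: wooden block 50 x 50 mm with a steel watch case on it, 28 mm high. Origin: centre of the underside.
- parts_box: Bystander, not to be disturbed: clear open box 90 x 60 mm with small brass wheels in it. Origin: centre of the underside.
Not all that is in view belongs to the job. Leave any pink look-alike of the new2 alone.

How it is judged:
By the outcome, as a careful person would: the job done as asked, in the order asked, and still so for the second after the job is handed in, with the robot touching nothing.
Of tested1, tested2, tested3 only 2 to 3 are there at a start; the rules pass over those that are not, and their reading is None.
At some moment in a run one of tray may be knocked a few centimetres aside while the robot is not near it.
Once in a run the grip may slacken for a moment while it holds something.
It also fails if it takes over 210 s, if anything falls off the work surface, if the arm or the gripper's body presses on something with over 40 N, if the wrist force passes 120 N, or if a joint passes its speed limit or range.

### The arm

A 7-joint arm with a two-finger parallel gripper is mounted at the origin on the work surface. World frame = base frame: x ahead of the robot, y to its left, z up, the work surface at z = 0. Lengths are in m, angles in degrees, forces in N, time in s.
With the tool pointing down it reaches from about 0.425 to 0.875 m from the base axis. Payload 4.7 kg.
Tool frame: the origin (TCP) lies midway between the tips of the shut fingers; the grasp point (between the pads) lies 19 mm behind it (robot.grip_point_offset is the distance from the TCP to the grasp point, in m); z points along the fingers, y is the line along which they close (so a half turn about z gives the same grasp; the last joint's range is limited). The gripper opens to 85 mm and grips with 20 to 120 N. Pads are 22 mm wide; open, the fingers measure 114 mm over their backs; the gripper's body (76 mm by 85 mm) begins 54 mm behind the grasp point. The pads swing forward as they close: fully open they stand 13 mm farther back than shut.
Start: joints at [-62.962, 18.392, -4.016, 83.108, 1.295, 78.541, -3.26], TCP at [0.287, 0.583, 0.231] pointing down, gripper open.
Joint ranges: [-163.93, 163.93], [-17.29, 119.83], [-79.2, 71.16], [3.27, 140.29], [-89.18, 269.18], [5.43, 117.66], [-154.24, 154.24]. Speed limits (degrees/s): [147.25, 147.25, 180, 180, 180, 180, 180].

### API

Orientations are given as a 3x3 rotation matrix whose columns are the frame's x, y, z axes.
In Python, from rig import robot gives the robot as it stands.
- The arm moves only by the shell command python3 -m crank 'ROWS'. ROWS is text: rows parted by semicolons, each of 5 numbers parted by spaces: the shift along the tool's x, y, z scaled (see below), then the turn about the tool's z scaled (see below), then the opening, from 0 (shut) to 1 (fully open). In form: tx ty tz spin fingers; .... A call has 1 to 12 rows; each row shifts and turns the commanded pose from where the row before left it, along the tool's axes as they then stand; what a row does not reach is not made up. The controller multiplies each number of a shift by 0.3 m and each number of a turn by 0.15 rad. A row lasts 1/10 s, in which the tool goes at most 50 mm and 8.59 degrees, less where a joint would pass 70% of its speed; a pose out of reach is approached as far as the arm can. A call with a number of a shift or a turn outside -1 to 1 is refused whole. A call with a gripper value outside its range is refused whole. The fingers move at their own pace and stop on an object; the grip force is fixed at half the most. Time passes only in rows, so rows that do not move let the fingers close. It gives the time, the measured TCP pose, the force, the opening and the grip force at its end, in the units of the state.
- robot.read_state(): the state, without advancing time (a new reading comes with each control period).
- robot.snapshot(name): name is "side" or "top" or "wrist"; returns (picture, depth): 480x640x3 uint8, red, green, blue; 480x640 float32, m along the optical axis (not along the pixel's ray), 0 where there is no reading.
- robot.get_calibration(name): a dict with "fx", "fy", "cx", "cy" (pixels), "T" (4x4, takes a point from camera to world coordinates); the wrist camera has in their place "mount" (4x4, takes a point from camera to tool coordinates, whose origin is the TCP and whose axes are the flange's). Camera axes: x right, y down, z forward; pixel columns grow to the right and rows downward; lengths in m; the calibration is good to about 2 mm. A picture is of the moment at which its call begins: read the wrist's pose just before it. get_calibration takes no time and is no camera call.
- robot.job_done(): hands the job in; it is judged then, once.
The state is a dict: "clock": time; "qpos": joint angles; "joint_vel": joint speeds; "joint_efforts": joint torques, N m; "tool_pos": TCP position; "tcp_rot": TCP orientation; "contact_force": force on the tool from outside, world axes, zero at the start; "wrist_torque": the same for the moment, N m; "finger_gap": finger opening in m; "finger_force": force on a finger pad.
Only numpy, scipy, OpenCV 4.12 (cv2) and the standard library are available. Lean on these libraries where they do the work, as an engineer would, in place of code of your own. Each camera call takes 0.05 s, during which the arm holds its last target. There are 200 camera calls.

## Working session

There is one attempt and no reset: what is moved stays moved. The work goes in short steps, Python scripts to look and compute and a shell command to move; the robot and the scene stay as the last step left them, time stands still between calls to the robot, and variables do not carry over. Pictures are saved under pics/ and viewed, at most 14 in all, crops included, and the job is handed in when it is done.

```bash
ls; mkdir -p pics
python3 - <<'E'
from rig import robot
import cv2,numpy as np
s=robot.read_state();print(s)
for n in("top","side"):
    p,d=robot.snapshot(n);cv2.imwrite(f"pics/{n}0.png",p[:,:,::-1]);np.save(f"{n}0.npy",d)
    c=robot.get_calibration(n);print(n,c)
print(robot.get_calibration("wrist"),robot.grip_point_offset)
E
```

```text
pics
{'clock': 0.0, 'qpos': array([-62.9641988 ,  18.44010186,  -4.01589145,  83.1743636 ,
         1.29442547,  78.54124007,  -3.26144313]), 'joint_vel': array([-0.00893715,  0.05835378, -0.01177787, -0.02422695,  0.01809302,
       -0.04817134,  0.00670043]), 'joint_efforts': array([-4.96121083e-04, -4.93594515e+01, -3.82717922e-01, -3.14323425e+01,
        1.29192552e-02,  1.15728282e-02, -3.79380420e-07]), 'tool_pos': array([0.28706421, 0.58257732, 0.23021645]), 'tcp_rot': array([[-8.97048093e-01,  4.41932260e-01, -7.72819746e-04],
       [ 4.41932927e-01,  8.97046353e-01, -1.76904488e-03],
       [-8.85428648e-05, -1.92845282e-03, -9.99998137e-01]]), 'contact_force': array([ 0.49739928,  0.62856051, -0.16962579]), 'wrist_torque': array([-0.01044421,  0.02633891,  0.0049213 ]), 'finger_force': 0.0, 'finger_gap': 0.08571480898047808}
top {'fx': 581.4960336438673, 'fy': 581.4960336438673, 'cx': 316.53285678126593, 'cy': 246.95726049601512, 'T': array([[-0.00970404, -0.99378741,  0.11087118,  0.42254486],
       [-0.99995144,  0.00945397, -0.00278099, -0.06827046],
       [ 0.001715
[... 224 characters left out ...]
([[ 0.74687928, -0.36863158,  0.55342759, -0.09055369],
       [-0.66486725, -0.40011265,  0.63076256, -0.84395741],
       [-0.01108562, -0.83905937, -0.54392691,  0.72604543],
       [ 0.        ,  0.        ,  0.        ,  1.        ]])}
{'fx': 341.9184346130823, 'fy': 341.9184346130823, 'cx': 323.84133534458977, 'cy': 238.1433794291373, 'mount': array([[-4.17592948e-04, -9.60872942e-01, -2.76989195e-01,
         6.95611319e-02],
       [ 9.99999841e-01, -5.06355857e-04,  2.48929424e-04,
         1.04389120e-03],
       [-3.79444650e-04, -2.76989047e-01,  9.60873001e-01,
        -1.42713326e-01],
       [ 0.00000000e+00,  0.00000000e+00,  0.00000000e+00,
         1.00000000e+00]])} 0.0187
```

View pics/top0.png

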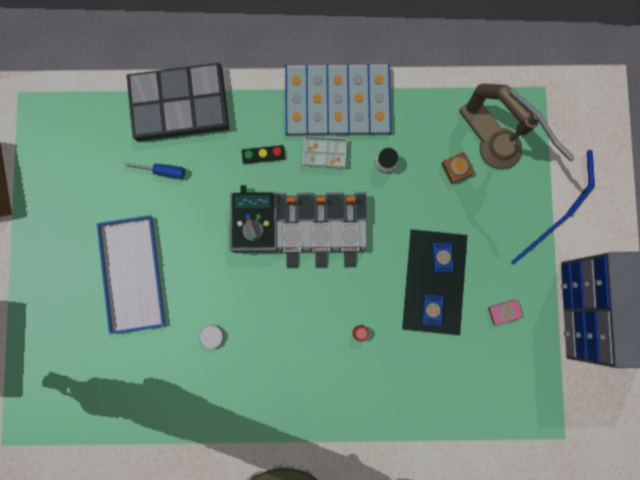

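View pics/side0.png

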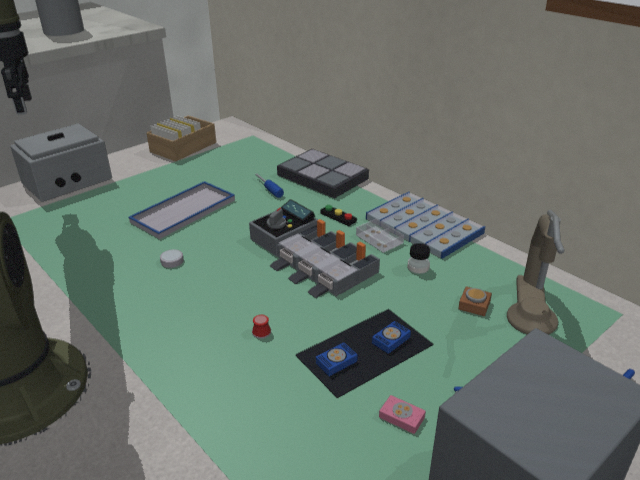

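The top view shows the tester at about (300,222), tray at (131,274), blue carriers at (443,257) and (433,310), and pink look-alike at (506,312). I'll enlarge the tester and tray.

```bash
cat > h.py <<'E'
from rig import robot
import cv2,numpy as np
def px2w(n,u,v,z):
    c=robot.get_calibration(n);T=c["T"]
    r=T[:3,:3]@np.array([(u-c["cx"])/c["fx"],(v-c["cy"])/c["fy"],1]);o=T[:3,3]
    return o+r*(z-o[2])/r[2]
def w2px(n,p):
    c=robot.get_calibration(n);q=np.linalg.inv(c["T"])@np.append(p,1)
    return c["fx"]*q[0]/q[2]+c["cx"],c["fy"]*q[1]/q[2]+c["cy"]
def T(pose,p):
    x,y,a=pose;c,s=np.cos(a),np.sin(a);return np.array([x+c*p[0]-s*p[1],y+s*p[0]+c*p[1],p[2]])
E
python3 - <<'E'
import cv2
i=cv2.imread("pics/top0.png")
cv2.imwrite("pics/c1.png",cv2.resize(i[175:275,225:380],None,fx=5,fy=5,interpolation=cv2.INTER_CUBIC))
a=cv2.resize(i[210:340,90:175],None,fx=4,fy=4,interpolation=cv2.INTER_CUBIC)
b=cv2.resize(i[215:345,395:480],None,fx=4,fy=4,interpolation=cv2.INTER_CUBIC)
cv2.imwrite("pics/c2.png",cv2.hconcat([a,b]))
E
```

```text
(no output)
```

View pics/c1.png

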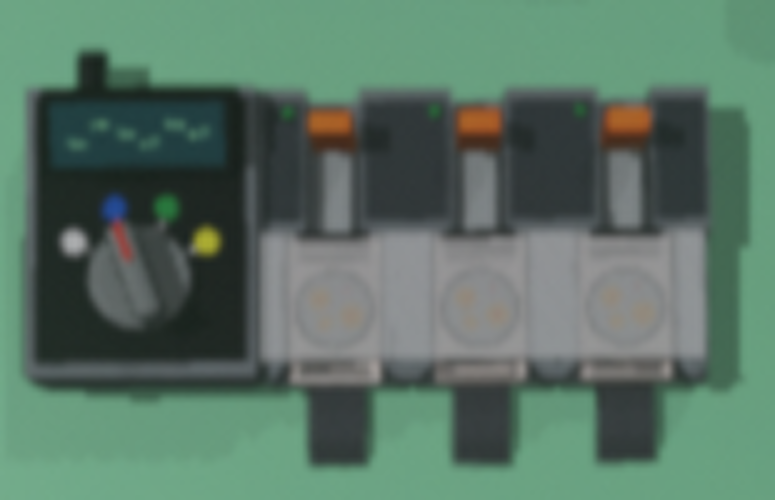

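View pics/c2.png

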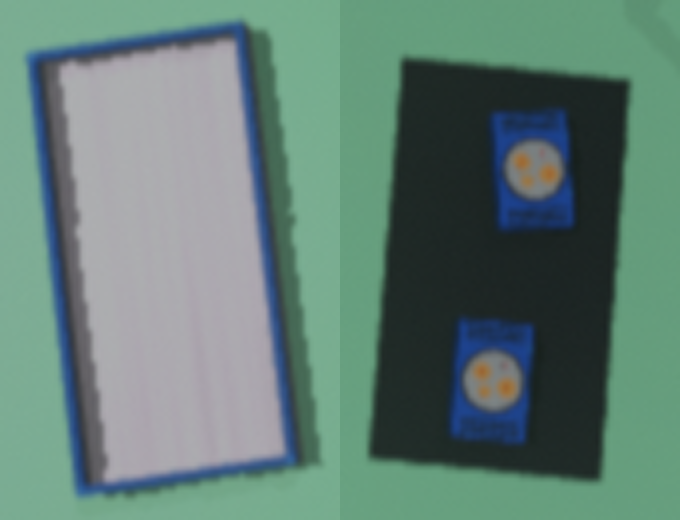

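The tester holds three white carriers and the red line points to blue. Next I fit the poses from the corner pixels.

```bash
cat > fit.py <<'E'
from h import *
from scipy.optimize import least_squares
def fit(pts,x0):  # pts: (u,v, ox,oy,oz)
    f=lambda p:np.concatenate([np.array(w2px("top",T(p,q[2:])))-q[:2] for q in np.array(pts,float)])
    r=least_squares(f,x0);return r.x,np.sqrt(np.mean(r.fun**2))
if __name__=="__main__":
    P=[]
    c=lambda x,y,s,u0,v0:((x+.5)/s-.5+u0,(y+.5)/s-.5+v0)
    for (x,y),oy in zip([(330,123),(479,123),(628,121)],[.015,-.045,-.105]):
        P.append((*c(x,y,5,225,175),.041,oy,.062))
    for (x,y),oy in zip([(309,463),(369,463),(454,463),(513,463),(597,461),(656,461)],[.027,.003,-.033,-.057,-.093,-.117]):
        P.append((*c(x,y,5,225,175),-.093,oy,.008))
    p,e=fit(P,[.6,0,0]);print("tester",p,e)
    for b,oy in((1,-.105),(2,-.045),(3,.015)):print(b,T(p,(-.03,oy,0)),"tab",T(p,(.046,oy,0)))
    print("knob",T(p,(-.02,.0925,0)))
    A=[(*c(x,y,4,90,210),ox,oy,.017) for (x,y),ox,oy in zip([(27,54),(244,22),(299,465),(82,495)],[.115,.115,-.115,-.115],[.056,-.056,-.056,.056])]
    print("tray",*fit(A,[.5,.3,0]))
    for pts in([(492,113),(564,109),(574,227),(500,231)],[(460,318),(533,324),(526,444),(450,438)]):
        A=[(*c(x-340,y,4,395,215),ox,oy,.019) for (x,y),ox,oy in zip(pts,[.03,.03,-.03,-.03],[.019,-.019,-.019,.019])]
        print("blue",*fit(A,[.5,-.3,0]))
    for n,u,v,z in(("loupe",361,333,.03),("tin",211,337,.016),("oil",263,155,.02),("box",325,153,.02),("jar",387,158,.05)):print(n,px2w("top",u,v,z))
E
python3 fit.py
```

```text
tester [ 0.60724071 -0.03556451  0.00230837] 0.27332505107219146
1 [ 0.57748317 -0.14063348  0.        ] tab [ 0.65348297 -0.14045805  0.        ]
2 [ 0.57734467 -0.08063364  0.        ] tab [ 0.65334447 -0.08045821  0.        ]
3 [ 0.57720617 -0.0206338   0.        ] tab [ 0.65320596 -0.02045837  0.        ]
knob [0.58702724 0.05688907 0.        ]
tray [0.50398071 0.31172454 0.14573449] 0.3685876227360814
blue [ 0.53214637 -0.3315155   0.04341673] 0.21255567279237494
blue [ 0.42429263 -0.30733422 -0.09883725] 0.23682022804782912
loupe [ 0.37934615 -0.15935944  0.03      ]
tin [0.37376281 0.14477263 0.016     ]
oil [0.75080323 0.03887819 0.02      ]
box [ 0.75390399 -0.09131597  0.02      ]
jar [ 0.73391211 -0.21746021  0.05      ]
```

```bash
cat > go.py <<'E'
import sys
from h import *
def go(x,y,z,phi=None):
    s=robot.read_state();R=s["tcp_rot"];p=s["tool_pos"]
    f=np.degrees(np.arctan2(R[1,1],R[0,1]));phi=f if phi is None else phi
    sp=np.radians((f-phi+180)%360-180)/.15
    a=np.radians(phi);Y=np.array([np.cos(a),np.sin(a),0]);Z=np.array([0,0,-1]);X=np.cross(Y,Z)
    d=np.array([x,y,z])-p
    print("t%.1f at"%s["clock"],p.round(4),"phi %.2f"%f,"gap %.4f"%s["finger_gap"],"F",s["contact_force"].round(1),
     "| spin %.2f then %.4f %.4f %.4f"%(sp,d@X/.3,d@Y/.3,d@Z/.3))
if __name__=="__main__":go(*map(float,sys.argv[1:]))
E
python3 go.py .587 .057 .15 110.2
```

```text
t0.1 at [0.2871 0.5826 0.2304] phi 63.77 gap 0.0851 F [-1.  -0.4  0.4] | spin -5.40 then -0.3331 -1.9894 0.2679
```

```bash
python3 -m crank '0 0 0 -0.9 0.45;0 0 0 -0.9 0.45;0 0 0 -0.9 0.45;0 0 0 -0.9 0.45;0 0 0 -0.9 0.45;0 0 0 -0.9 0.45'; python3 -m crank '-0.026 -0.153 0.02 0 0.45;-0.026 -0.153 0.02 0 0.45;-0.026 -0.153 0.02 0 0.45;-0.026 -0.153 0.02 0 0.45;-0.026 -0.153 0.02 0 0.45;-0.026 -0.153 0.02 0 0.45;-0.026 -0.153 0.02 0 0.45;-0.026 -0.153 0.02 0 0.45;-0.026 -0.153 0.02 0 0.45;-0.026 -0.153 0.02 0 0.45;-0.026 -0.153 0.02 0 0.45;-0.026 -0.153 0.02 0 0.45'; python3 -m crank '-0.026 -0.153 0.02 0 0.45;0 0 0 0 0.45;0 0 0 0 0.45;0 0 0 0 0.45'
python3 go.py .587 .057 .058 110.2
python3 - <<'E'
from h import *
p,d=robot.snapshot("wrist");cv2.imwrite("pics/w1.png",p[:,:,::-1])
E
```

```text
clock: 0.7
tool_pos: [0.2872, 0.5828, 0.2307]
tcp_rot: [[-0.937, -0.35, -0.0], [-0.35, 0.937, -0.001], [0.001, -0.001, -1.0]]
contact_force: [0.1, 0.7, -0.1]
finger_gap: 0.0383
finger_force: 0.0
clock: 1.9
tool_pos: [0.5656, 0.0966, 0.1588]
tcp_rot: [[-0.939, -0.345, -0.0], [-0.345, 0.939, 0.0], [0.0, 0.0, -1.0]]
contact_force: [0.3, 0.8, 0.6]
finger_gap: 0.0386
finger_force: 0.0
clock: 2.3
tool_pos: [0.5877, 0.0596, 0.153]
tcp_rot: [[-0.938, -0.347, -0.001], [-0.347, 0.938, 0.001], [0.0, 0.001, -1.0]]
contact_force: [-0.4, 0.0, 0.1]
finger_gap: 0.038
finger_force: 0.0
t2.3 at [0.5877 0.0596 0.153 ] phi 110.28 gap 0.0380 F [-0.4  0.   0.1] | spin 0.01 then 0.0053 -0.0073 0.3167
```

View pics/w1.png

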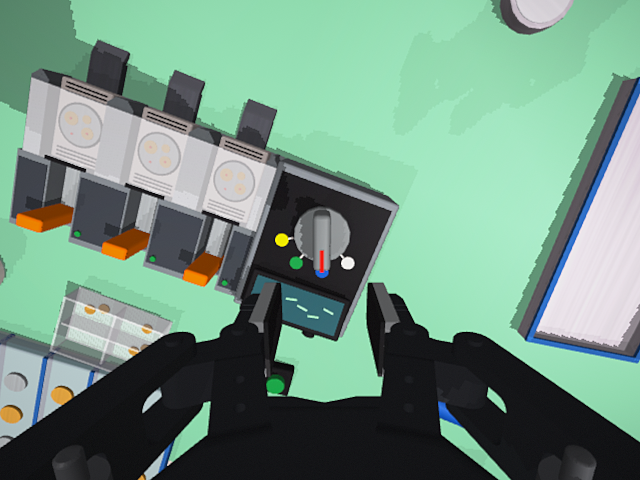

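The wrist view shows the knob centred between the fingers at (322,237), with its red line on the blue dot. I'll descend, grip and turn it counter-clockwise by 0.7 rad.

```bash
python3 - <<'E'
from h import *
s=robot.read_state();c=robot.get_calibration("wrist")
M=np.eye(4);M[:3,:3]=s["tcp_rot"];M[:3,3]=s["tool_pos"];M=M@c["mount"]
for u,v,z in((322,237,.07),(347,263,.047),(282,240,.047),(114,88-45,.008),(190,77,.008),(262,106,.008)):
    r=M[:3,:3]@[(u-c["cx"])/c["fx"],(v-c["cy"])/c["fy"],1];print(M[:3,3]+r*(z-M[2,3])/r[2])
E
python3 -m crank '0.005 -0.006 0.1 0 0.45;0 0 0.11 0 0.45;0 0 0.107 0 0.45;0 0 0 0 0.45;0 0 0 0 0;0 0 0 0 0;0 0 0 0 0;0 0 0 0 0'
```

```text
[0.58373078 0.05750086 0.07      ]
[0.60284035 0.08509121 0.047     ]
[0.60265326 0.03204619 0.047     ]
[ 0.51229601 -0.13567701  0.008     ]
[ 0.51530088 -0.07639464  0.008     ]
[ 0.51602412 -0.01806996  0.008     ]
clock: 3.15
tool_pos: [0.5883, 0.0579, 0.0604]
tcp_rot: [[-0.938, -0.346, 0.002], [-0.346, 0.938, 0.003], [-0.003, 0.002, -1.0]]
contact_force: [-3.1, 4.4, 6.8]
finger_gap: 0.0105
finger_force: 61.4
```

```bash
python3 -m crank '0 0 0 -0.67 0;0 0 0 -0.67 0;0 0 0 -0.67 0;0 0 0 -0.67 0;0 0 0 -0.67 0;0 0 0 -0.67 0;0 0 0 -0.67 0;0 0 0 0 0;0 0 0 0 0'; python3 -m crank '0 0 0 0 0.4;0 0 0 0 0.4;0 0 0 0 0.4;0 0 -0.12 0 0.4;0 0 -0.15 0 0.4;0 0 -0.1 0 0.4;0 0 0 0 0.4'
python3 go.py .68 -.020 .1 90.13
python3 - <<'E'
from h import *
p,d=robot.snapshot("wrist");cv2.imwrite("pics/w2.png",p[:,:,::-1])
E
```

```text
clock: 4.05
tool_pos: [0.5873, 0.0591, 0.0604]
tcp_rot: [[-0.491, -0.871, 0.0], [-0.871, 0.491, 0.004], [-0.004, 0.002, -1.0]]
contact_force: [-7.0, 5.6, 8.7]
finger_gap: 0.0104
finger_force: 61.7
clock: 4.75
tool_pos: [0.5912, 0.0553, 0.175]
tcp_rot: [[-0.494, -0.87, 0.01], [-0.87, 0.494, 0.001], [-0.006, -0.009, -1.0]]
contact_force: [0.3, 1.1, -0.1]
finger_gap: 0.0342
finger_force: 0.0
t4.8 at [0.5912 0.0553 0.175 ] phi 150.42 gap 0.0342 F [ 0.3  1.1 -0.1] | spin 7.02 then -0.2954 -0.2517 0.2501
```

View pics/w2.png

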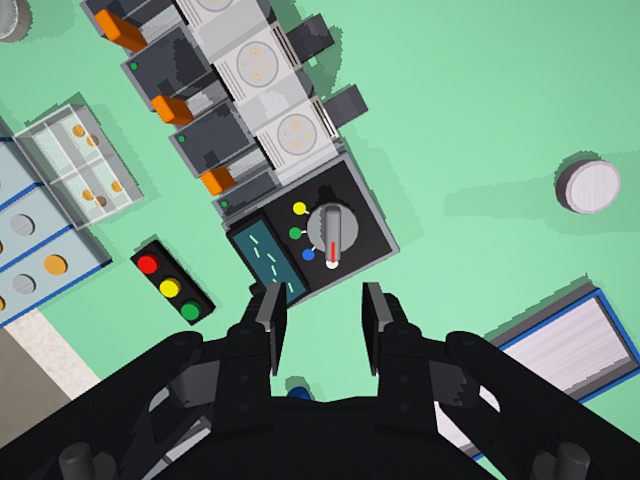

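Now the red line is on the white dot (332,264), so the tester is in standby. Next is ejector 3.

```bash
python3 -m crank '0 0 0 1 0;0 0 0 1 0;0 0 0 1 0;0 0 0 1 0;0 0 0 1 0;0 0 0 1 0;0 0 0 1 0;-0.078 -0.063 0.05 0 0;-0.078 -0.063 0.05 0 0;-0.078 -0.063 0.05 0 0;-0.078 -0.063 0.05 0 0;0 0 0 0 0'; python3 go.py .685 -.0205 .042 90.13
```

```text
clock: 6.0
tool_pos: [0.6808, -0.0245, 0.1041]
tcp_rot: [[-1.0, -0.0, -0.006], [-0.0, 1.0, -0.004], [0.006, -0.004, -1.0]]
contact_force: [-0.3, -0.9, -0.4]
finger_gap: -0.0001
finger_force: 0.0
t6.0 at [ 0.6808 -0.0245  0.1041] phi 90.02 gap -0.0001 F [-0.3 -0.9 -0.4] | spin -0.01 then -0.0139 0.0132 0.2071
```

```bash
python3 -m crank '0 0 0 0 0;0 0 0 0 0'; python3 go.py .685 -.0205 .042 90.13; python3 -m crank '0 0 0.1 0 0;0 0 0.107 0 0;0 0 0 0 0;0 0 0 0 0'; python3 go.py .664 -.0205 .042 90.13
```

```text
clock: 6.2
tool_pos: [0.6809, -0.0183, 0.109]
tcp_rot: [[-1.0, -0.007, -0.001], [-0.007, 1.0, 0.001], [0.001, 0.001, -1.0]]
contact_force: [-0.0, 0.8, 0.5]
finger_gap: 0.0003
finger_force: 0.0
t6.2 at [ 0.6809 -0.0183  0.109 ] phi 90.38 gap 0.0003 F [-0.   0.8  0.5] | spin 0.03 then -0.0136 -0.0075 0.2233
clock: 6.6
tool_pos: [0.6813, -0.0182, 0.0479]
tcp_rot: [[-1.0, -0.007, -0.0], [-0.007, 1.0, 0.001], [0.0, 0.001, -1.0]]
contact_force: [-0.0, -0.2, 0.4]
finger_gap: 0.0007
finger_force: 0.0
t6.6 at [ 0.6813 -0.0182  0.0479] phi 90.40 gap 0.0007 F [-0.  -0.2  0.4] | spin 0.03 then 0.0576 -0.0075 0.0197
```

```bash
python3 -m crank '0 -0.007 0.016 0 0;0.04 0 0 0 0;0.03 0 0 0 0;0.03 0 0 0 0;0.03 0 0 0 0;0.02 0 0 0 0;0 0 0 0 0;0 0 0 0 0;0 0 0 0 0'; python3 go.py .630 -.0205 .042 90.13
```

```text
clock: 7.5
tool_pos: [0.639, -0.0217, 0.0442]
tcp_rot: [[-1.0, -0.006, 0.006], [-0.006, 1.0, -0.0], [-0.006, -0.0, -1.0]]
contact_force: [5.6, -0.3, 0.3]
finger_gap: -0.0002
finger_force: 2.7
t7.5 at [ 0.639  -0.0217  0.0442] phi 90.33 gap -0.0002 F [ 5.6 -0.3  0.3] | spin 0.02 then 0.0299 0.0042 0.0072
```

```bash
python3 -m crank '0.02 0 0 0 0;0 0 0 0 0;0 0 0 0 0';python3 -m crank '0.015 0 0 0 0;0 0 0 0 0;0 0 0 0 0'; python3 go.py .630 -.0205 .042 90.13
```

```text
clock: 7.8
tool_pos: [0.6333, -0.0217, 0.0442]
tcp_rot: [[-1.0, -0.006, 0.007], [-0.006, 1.0, 0.0], [-0.007, 0.0, -1.0]]
contact_force: [5.7, 0.4, 0.5]
finger_gap: -0.0001
finger_force: 3.1
clock: 8.1
tool_pos: [0.629, -0.0217, 0.0442]
tcp_rot: [[-1.0, -0.006, 0.007], [-0.006, 1.0, 0.0], [-0.007, -0.0, -1.0]]
contact_force: [5.9, -0.6, -0.6]
finger_gap: -0.0
finger_force: 3.3
t8.1 at [ 0.629  -0.0217  0.0442] phi 90.34 gap -0.0000 F [ 5.9 -0.6 -0.6] | spin 0.02 then -0.0033 0.0039 0.0074
```

```bash
python3 -m crank '0.01 0 0 0 0;0 0 0 0 0;0 0 0 0 0';python3 -m crank '0.01 0 0 0 0;0 0 0 0 0;0 0 0 0 0'; python3 -m crank '-0.05 0 0 0 0;-0.1 0 0 0 0;-0.05 0 -0.16 0 0;0 0 -0.05 0 0;0 0 0 0 0';  python3 go.py .53 -.0205 .1 90.13
python3 - <<'E'
from h import *
p,d=robot.snapshot("side");cv2.imwrite("pics/s1.png",cv2.resize(p[170:330,220:400,::-1],None,fx=3.5,fy=3.5,interpolation=cv2.INTER_CUBIC))
E
```

```text
clock: 8.4
tool_pos: [0.6285, -0.0217, 0.0446]
tcp_rot: [[-1.0, -0.006, 0.013], [-0.006, 1.0, -0.0], [-0.013, -0.0, -1.0]]
contact_force: [13.1, -0.1, -4.6]
finger_gap: -0.0001
finger_force: 6.4
clock: 8.7
tool_pos: [0.6283, -0.0217, 0.0449]
tcp_rot: [[-1.0, -0.006, 0.019], [-0.006, 1.0, -0.001], [-0.019, -0.001, -1.0]]
contact_force: [20.0, -0.1, -10.9]
finger_gap: -0.0002
finger_force: 9.7
clock: 9.2
tool_pos: [0.682, -0.0216, 0.109]
tcp_rot: [[-1.0, -0.006, 0.006], [-0.006, 1.0, 0.0], [-0.006, 0.0, -1.0]]
contact_force: [-0.9, -0.2, -0.3]
finger_gap: 0.0001
finger_force: 0.0
t9.2 at [ 0.682  -0.0216  0.109 ] phi 90.32 gap 0.0001 F [-0.9 -0.2 -0.3] | spin 0.02 then 0.5067 0.0050 0.0301
```

View pics/s1.png

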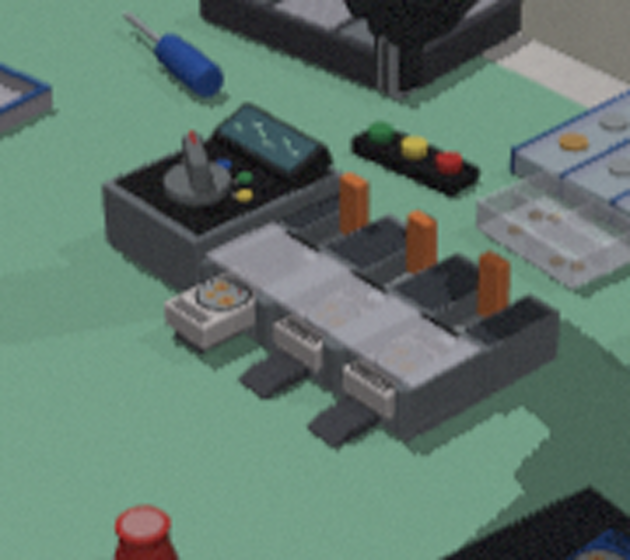

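Bay 3's carrier is out (about (210,310) in the crop), with the other two flush. I'll grasp it.

```bash
python3 -m crank '0.127 0 0 0 0.68;0.127 0.003 0 0 0.68;0.127 0 0 0 0.68;0.126 0 0 0 0.68;0 0 0 0 0.68;0 0 0 0 0.68;0 0 0 0 0.68'; python3 go.py .530 -.0205 .002 90.13
python3 - <<'E'
from h import *
p,d=robot.snapshot("wrist");cv2.imwrite("pics/w3.png",p[:,:,::-1])
E
```

```text
clock: 9.95
tool_pos: [0.5283, -0.0212, 0.105]
tcp_rot: [[-1.0, -0.006, 0.001], [-0.006, 1.0, 0.0], [-0.001, 0.0, -1.0]]
contact_force: [0.6, -0.0, 0.2]
finger_gap: 0.058
finger_force: 0.0
t9.9 at [ 0.5283 -0.0212  0.105 ] phi 90.34 gap 0.0580 F [ 0.6 -0.   0.2] | spin 0.02 then -0.0055 0.0023 0.3433
```

View pics/w3.png

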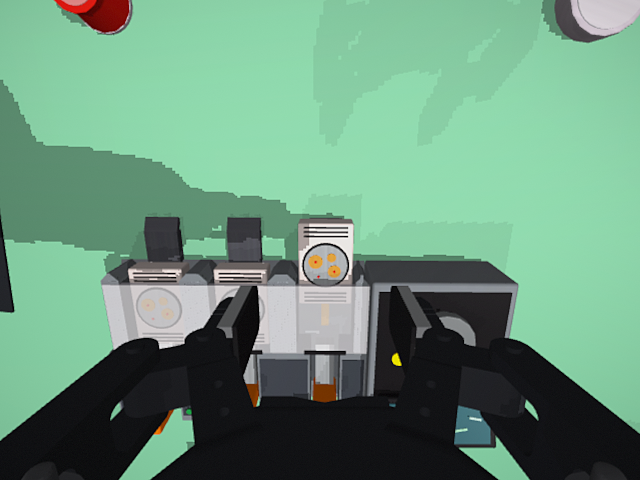

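The carrier is centred at u≈326 against a finger centre of 323, so it's about 1 mm off. Descend and grip.

```bash
python3 -m crank '-0.005 0.004 0.13 0 0.68;0 0 0.13 0 0.68;0 0 0.08 0 0.68;0 0 0 0 0.68;0 0 0 0 0.68'; python3 -m crank '0 0 0 0 0;0 0 0 0 0;0 0 0 0 0;0 0 0 0 0;0 0 0 0 0'; python3 go.py .500 -.0205 .012 90.13
```

```text
clock: 10.5
tool_pos: [0.5301, -0.0203, 0.0031]
tcp_rot: [[-1.0, -0.006, -0.0], [-0.006, 1.0, -0.0], [0.0, -0.0, -1.0]]
contact_force: [0.2, -0.4, 0.5]
finger_gap: 0.058
finger_force: 0.0
clock: 11.0
tool_pos: [0.5314, -0.0202, 0.0051]
tcp_rot: [[-1.0, -0.006, 0.004], [-0.006, 1.0, 0.0], [-0.004, 0.0, -1.0]]
contact_force: [0.2, -0.2, 6.8]
finger_gap: 0.0369
finger_force: 61.0
t11.0 at [ 0.5314 -0.0202  0.0051] phi 90.33 gap 0.0369 F [ 0.2 -0.2  6.8] | spin 0.02 then 0.1048 -0.0009 -0.0230
```

```bash
python3 -m crank '0.04 0 -0.004 0 0;0.05 0 0 0 0;0.05 0 0 0 0;0 0 -0.1 0 0;0 0 -0.15 0 0;0 0 -0.05 0 0;0 0 0 0 0'
cat > tray.py <<'E'
from h import *
from fit import fit
def tray(name=None):
    p,d=robot.snapshot("top")
    if name:cv2.imwrite(name,p[:,:,::-1])
    h=cv2.cvtColor(p,cv2.COLOR_RGB2HSV)
    m=cv2.inRange(h,(105,110,50),(125,255,255));m[:,:60]=0;m[:,200:]=0;m[:205]=0
    ys,xs=np.nonzero(m);b=cv2.boxPoints(cv2.minAreaRect(np.c_[xs,ys].astype(np.float32)))
    best=None
    for k in range(4):
        A=[(*np.roll(b,k,0)[i],ox,oy,.017) for i,(ox,oy) in enumerate([(.115,.056),(.115,-.056),(-.115,-.056),(-.115,.056)])]
        r=fit(A,[.5,.3,.14])
        if best is None or r[1]<best[1]:best=r
    print("tray",best[0].round(4),np.degrees(best[0][2]).round(2),"res %.2f"%best[1]);return best[0]
if __name__=="__main__":
    t=tray()
    for ox in(.07,0,-.07):print(ox,T(t,(ox,0,0)).round(4))
E
python3 tray.py; python3 go.py .5 .3 .12 90.13
```

```text
clock: 11.7
tool_pos: [0.4885, -0.0203, 0.0968]
tcp_rot: [[-1.0, -0.006, 0.005], [-0.006, 1.0, 0.001], [-0.005, 0.001, -1.0]]
contact_force: [-0.1, 0.1, -1.5]
finger_gap: 0.0369
finger_force: 60.3
tray [0.5042 0.3126 0.141 ] 8.08 res 0.67
0.07 [0.5735 0.3225 0.    ]
0 [0.5042 0.3126 0.    ]
-0.07 [0.4349 0.3028 0.    ]
t11.8 at [ 0.4872 -0.0203  0.0948] phi 90.33 gap 0.0370 F [-0.4 -0.5 -0.8] | spin 0.02 then -0.0452 1.0675 -0.0839
```

```bash
python3 go.py .5616 .3208 .06 98.1
```

```text
t11.8 at [ 0.4872 -0.0203  0.0948] phi 90.33 gap 0.0370 F [-0.4 -0.5 -0.8] | spin -0.90 then -0.4058 1.0906 0.1161
```

```bash
python3 -m crank '0 0 0 -0.9 0;-0.0507 0.136 0 0 0;-0.0507 0.136 0 0 0;-0.0507 0.136 0 0 0;-0.0507 0.136 0 0 0;-0.0507 0.136 0 0 0;-0.0507 0.136 0 0 0;-0.0507 0.136 0 0 0;-0.0507 0.136 0.02 0 0;0 0 0.1 0 0;0 0 0 0 0;0 0 0 0 0'; python3 tray.py;python3 go.py .5616 .3208 .008 98.1
```

```text
clock: 12.95
tool_pos: [0.5604, 0.3177, 0.0557]
tcp_rot: [[-0.99, -0.139, -0.004], [-0.139, 0.99, -0.004], [0.005, -0.003, -1.0]]
contact_force: [-0.1, -0.6, -1.4]
finger_gap: 0.0365
finger_force: 60.4
tray [0.5041 0.3124 0.138 ] 7.9 res 0.68
0.07 [0.5735 0.322  0.    ]
0 [0.5041 0.3124 0.    ]
-0.07 [0.4348 0.3027 0.    ]
t13.0 at [0.5617 0.3179 0.0574] phi 97.97 gap 0.0362 F [-0.3  0.7 -0.6] | spin -0.02 then -0.0009 0.0097 0.1645
```

```bash
python3 -m crank '0 0.009 0.1 0 0;0 0 0.05 0 0;0 0 0.015 0 0;0 0 0 0 0;0 0 0 0 0'; python3 -m crank '0 0 0.01 0 0;0 0 0 0 0;0 0 0 0 0'; python3 go.py .5616 .3208 .008 98.1
```

```text
clock: 13.5
tool_pos: [0.5625, 0.3225, 0.0099]
tcp_rot: [[-0.99, -0.14, 0.001], [-0.14, 0.99, 0.001], [-0.002, 0.001, -1.0]]
contact_force: [0.4, 0.3, -1.6]
finger_gap: 0.0363
finger_force: 60.4
clock: 13.8
tool_pos: [0.5619, 0.3227, 0.0062]
tcp_rot: [[-0.99, -0.14, 0.0], [-0.14, 0.99, 0.0], [-0.001, 0.0, -1.0]]
contact_force: [1.0, -0.3, -0.5]
finger_gap: 0.0363
finger_force: 60.4
t13.8 at [0.5619 0.3227 0.0062] phi 98.06 gap 0.0363 F [ 1.  -0.3 -0.5] | spin -0.00 then 0.0019 -0.0061 -0.0061
```

```bash
python3 -m crank '0 0 0.007 0 0;0 0 0 0 0;0 0 0 0 0';python3 -m crank '0 0 0.005 0 0;0 0 0 0 0;0 0 0 0 0'; python3 go.py .5616 .3208 .008 98.1
```

```text
clock: 14.1
tool_pos: [0.5617, 0.3225, 0.0036]
tcp_rot: [[-0.99, -0.14, -0.0], [-0.14, 0.99, -0.0], [0.0, -0.0, -1.0]]
contact_force: [-0.0, 0.2, -0.2]
finger_gap: 0.0365
finger_force: 60.4
clock: 14.4
tool_pos: [0.5618, 0.3226, 0.0032]
tcp_rot: [[-0.99, -0.14, 0.0], [-0.14, 0.99, 0.0], [-0.0, 0.0, -1.0]]
contact_force: [-1.2, -1.1, 4.8]
finger_gap: 0.0368
finger_force: 64.0
t14.4 at [0.5618 0.3226 0.0032] phi 98.06 gap 0.0368 F [-1.2 -1.1  4.8] | spin -0.00 then 0.0017 -0.0059 -0.0161
```

```bash
python3 -m crank '0 0 0 0 0.65;0 0 0 0 0.65;0 0 0 0 0.65;0 0 -0.1 0 0.65;0 0 -0.15 0 0.65;0 0 -0.12 0 0.4;0 0 0 0 0.2;0 0 0 0 0'
python3 - <<'E'
from h import *
p,d=robot.snapshot("wrist");cv2.imwrite("pics/w4.png",cv2.resize(p[:,:,::-1],(400,300)))
E
python3 go.py .683 -.080 .113 90.13
```

```text
clock: 15.2
tool_pos: [0.5623, 0.3229, 0.1142]
tcp_rot: [[-0.99, -0.14, 0.002], [-0.14, 0.99, 0.001], [-0.002, 0.001, -1.0]]
contact_force: [0.3, 0.1, -0.7]
finger_gap: 0.012
finger_force: 0.0
t15.2 at [0.5614 0.3223 0.1126] phi 98.07 gap 0.0048 F [-0.4 -0.3 -0.9] | spin 0.92 then -0.4024 -1.3420 -0.0013
```

View pics/w4.png

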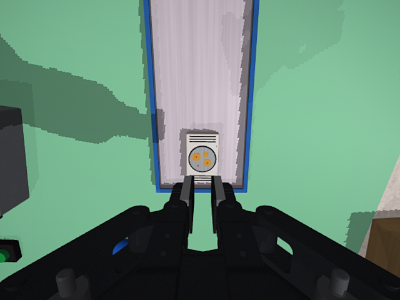

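The first carrier lies flat at the far end of the tray. Next is ejector 2.

```bash
python3 -m crank '0 0 0 0.92 0;-0.0402 -0.1342 0 0 0;-0.0402 -0.1342 0 0 0;-0.0402 -0.1342 0 0 0;-0.0402 -0.1342 0 0 0;-0.0402 -0.1342 0 0 0;-0.0402 -0.1342 0 0 0;-0.0402 -0.1342 0 0 0;-0.0402 -0.1342 0 0 0;-0.0402 -0.1342 0 0 0;-0.0402 -0.1342 0 0 0;0 0 0 0 0'; python3 -m crank '0 0 0 0 0;0 0 0 0 0'; python3 go.py .683 -.080 .044 90.13
```

```text
clock: 16.45
tool_pos: [0.6822, -0.09, 0.1108]
tcp_rot: [[-1.0, 0.008, -0.003], [0.008, 1.0, -0.006], [0.003, -0.006, -1.0]]
contact_force: [-0.5, -1.6, 0.5]
finger_gap: 0.0001
finger_force: 0.0
clock: 16.65
tool_pos: [0.6826, -0.0778, 0.1115]
tcp_rot: [[-1.0, -0.004, -0.003], [-0.004, 1.0, 0.002], [0.003, 0.002, -1.0]]
contact_force: [0.1, 1.2, 0.5]
finger_gap: -0.0001
finger_force: 0.0
t16.6 at [ 0.6826 -0.0778  0.1115] phi 90.25 gap -0.0001 F [0.1 1.2 0.5] | spin 0.01 then -0.0013 -0.0075 0.2249
```

```bash
python3 -m crank '0 -0.005 0.11 0 0;0 0 0.115 0 0;0 0 0 0 0;0 0 0 0 0;0.05 0 0 0 0;0.03 0 0 0 0;0.03 0 0 0 0;0.03 0 0 0 0;0.03 0 0 0 0;0.025 0 0 0 0;0 0 0 0 0;0 0 0 0 0'; python3 go.py .628 -.08 .044 90.13
```

```text
clock: 17.85
tool_pos: [0.6287, -0.0807, 0.0484]
tcp_rot: [[-1.0, -0.004, 0.009], [-0.004, 1.0, 0.0], [-0.009, 0.0, -1.0]]
contact_force: [6.7, 1.5, -0.2]
finger_gap: -0.0002
finger_force: 3.5
t17.9 at [ 0.6287 -0.0807  0.0484] phi 90.20 gap -0.0002 F [ 6.7  1.5 -0.2] | spin 0.01 then 0.0022 0.0024 0.0146
```

Just about at the stop, so I push a little more, retract, and move in front of bay 2.

```bash
python3 -m crank '0.015 0 0 0 0;0 0 0 0 0;0 0 0 0 0'; python3 -m crank '-0.06 0 0 0 0;-0.1 0 0 0 0;-0.05 0 -0.15 0 0;0 0 -0.05 0 0;0.127 0 0 0 0.68;0.127 0 0 0 0.68;0.127 0 0 0 0.68;0.127 0 0 0 0.68;0 0 0 0 0.68;0 0 0 0 0.68;0 0 0 0 0.68'; python3 go.py .531 -.0800 .003 90.13
```

```text
clock: 18.15
tool_pos: [0.6283, -0.0807, 0.0489]
tcp_rot: [[-1.0, -0.004, 0.018], [-0.004, 1.0, -0.001], [-0.018, -0.001, -1.0]]
contact_force: [16.9, 0.0, -6.7]
finger_gap: 0.0
finger_force: 8.4
clock: 19.25
tool_pos: [0.532, -0.0816, 0.1066]
tcp_rot: [[-1.0, -0.003, 0.002], [-0.003, 1.0, 0.0], [-0.002, 0.0, -1.0]]
contact_force: [0.0, -0.5, -0.0]
finger_gap: 0.058
finger_force: 0.0
t19.2 at [ 0.532  -0.0816  0.1066] phi 90.17 gap 0.0580 F [ 0.  -0.5 -0. ] | spin 0.00 then 0.0034 0.0054 0.3455
```

```bash
python3 -m crank '0.003 0.006 0.13 0 0.68;0 0 0.13 0 0.68;0 0 0.083 0 0.68;0 0 0 0 0.68;0 0 0 0 0.68;0 0 0 0 0;0 0 0 0 0;0 0 0 0 0;0 0 0 0 0;0 0 0 0 0'; python3 go.py .531 -.0800 .003 90.13;python3 -m crank '0.04 0 -0.004 0 0;0.05 0 0 0 0;0.05 0 0 0 0;0 0 -0.1 0 0;0 0 -0.15 0 0;0 0 -0.05 0 0;0 0 0 0 0;0 0 0 0 0'; python3 tray.py; python3 go.py .4923 .3108 .095 98
```

```text
clock: 20.25
tool_pos: [0.5322, -0.0801, 0.0049]
tcp_rot: [[-1.0, -0.003, 0.005], [-0.003, 1.0, -0.0], [-0.005, -0.0, -1.0]]
contact_force: [0.2, 0.4, 6.1]
finger_gap: 0.0368
finger_force: 61.0
t20.2 at [ 0.5322 -0.0801  0.0049] phi 90.15 gap 0.0368 F [0.2 0.4 6.1] | spin 0.00 then 0.0042 0.0003 0.0064
clock: 21.05
tool_pos: [0.487, -0.0799, 0.0934]
tcp_rot: [[-1.0, -0.003, -0.001], [-0.003, 1.0, 0.0], [0.001, 0.0, -1.0]]
contact_force: [-0.2, 0.0, -0.8]
finger_gap: 0.0366
finger_force: 60.3
tray [0.496  0.3054 0.1387] 7.95 res 0.66
0.07 [0.5654 0.3151 0.    ]
0 [0.496  0.3054 0.    ]
-0.07 [0.4267 0.2958 0.    ]
t21.1 at [ 0.4866 -0.0798  0.0927] phi 90.15 gap 0.0367 F [-0.7  0.1 -0.1] | spin -0.91 then -0.2001 1.2867 -0.0076
```

The tray has been knocked about 11 mm. I'll locate the first carrier in it by depth.

```bash
cat > tin.py <<'E'
from tray import *
t=tray();p,d=robot.snapshot("top");c=robot.get_calibration("top")
v,u=np.mgrid[0:480,0:640];P=np.stack([(u-c["cx"])/c["fx"]*d,(v-c["cy"])/c["fy"]*d,d],-1)@c["T"][:3,:3].T+c["T"][:3,3]
ca,sa=np.cos(t[2]),np.sin(t[2]);dx,dy=P[...,0]-t[0],P[...,1]-t[1];X=ca*dx+sa*dy;Y=-sa*dx+ca*dy
i=(abs(X)<.107)&(abs(Y)<.048);print("floor z",np.median(P[i][:,2]).round(4))
m=(i&(P[...,2]>.011)&(P[...,2]<.04)).astype(np.uint8)
n,l,st,ce=cv2.connectedComponentsWithStats(m)
for k in range(1,n):
    if st[k,4]>60:
        q=l==k;r=cv2.minAreaRect(np.c_[X[q],Y[q]].astype(np.float32)*1000);print("own mm",np.round(r[0],1),np.round(r[1],1),round(r[2],1),"z",np.median(P[q][:,2]).round(4))
E
python3 tin.py; python3 -c "
from h import *
p,d=robot.snapshot('top');cv2.imwrite('pics/t2.png',cv2.resize(p[205:345,80:200,::-1],None,fx=4,fy=4))"
```

```text
tray [0.496  0.3058 0.1425] 8.16 res 0.67
floor z 0.005
own mm [71.   1.2] [39.9 60.3] 88.0 z 0.0211
```

```bash
python3 go.py .4851 .3042 .095 98
```

```text
t21.2 at [ 0.4868 -0.0799  0.0924] phi 90.15 gap 0.0368 F [-0.7  0.5 -0.3] | spin -0.91 then -0.1726 1.2685 -0.0087
```

```bash
python3 -m crank '0 0 0 -0.91 0;-0.0192 0.141 0 0 0;-0.0192 0.141 0 0 0;-0.0192 0.141 0 0 0;-0.0192 0.141 0 0 0;-0.0192 0.141 0 0 0;-0.0192 0.141 0 0 0;-0.0192 0.141 0 0 0;-0.0192 0.141 0 0 0;-0.0192 0.141 0 0 0;0 0 0.1 0 0;0 0 0 0 0'; python3 -m crank '0 0 0 0 0;0 0 0 0 0'; python3 tray.py;python3 go.py .4851 .3042 .005 98
```

```text
clock: 22.45
tool_pos: [0.4829, 0.3037, 0.0592]
tcp_rot: [[-0.99, -0.142, -0.008], [-0.142, 0.99, -0.005], [0.008, -0.004, -1.0]]
contact_force: [-1.4, -1.8, -1.3]
finger_gap: 0.0366
finger_force: 60.3
clock: 22.65
tool_pos: [0.4874, 0.303, 0.0644]
tcp_rot: [[-0.991, -0.137, 0.001], [-0.137, 0.991, -0.0], [-0.001, -0.0, -1.0]]
contact_force: [-0.5, 0.0, -1.1]
finger_gap: 0.0364
finger_force: 60.3
tray [0.496  0.3058 0.1425] 8.16 res 0.67
0.07 [0.5653 0.3157 0.    ]
0 [0.496  0.3058 0.    ]
-0.07 [0.4267 0.2959 0.    ]
t22.7 at [0.4876 0.3033 0.0649] phi 97.86 gap 0.0369 F [-0.7  0.1 -0.1] | spin -0.02 then 0.0080 0.0043 0.1996
```

```bash
python3 -m crank '0.008 0.004 0.12 0 0;0 0 0.06 0 0;0 0 0.013 0 0;0 0 0 0 0;0 0 0 0 0'; python3 -m crank '0 0 0.012 0 0;0 0 0 0 0;0 0 0 0 0'
```

```text
clock: 23.2
tool_pos: [0.4854, 0.3055, 0.0077]
tcp_rot: [[-0.99, -0.138, 0.002], [-0.138, 0.99, 0.001], [-0.003, 0.001, -1.0]]
contact_force: [0.3, -0.6, -0.6]
finger_gap: 0.0368
finger_force: 60.3
clock: 23.5
tool_pos: [0.4847, 0.3054, 0.0032]
tcp_rot: [[-0.99, -0.139, 0.001], [-0.139, 0.99, 0.001], [-0.001, 0.001, -1.0]]
contact_force: [1.7, 0.3, 1.0]
finger_gap: 0.0369
finger_force: 61.3
```

```bash
python3 -m crank '0 0 0 0 0.65;0 0 0 0 0.65;0 0 0 0 0.65;0 0 -0.1 0 0.65;0 0 -0.15 0 0.65;0 0 -0.12 0 0.4;0 0 0 0 0.2;0 0 0 0 0;0 0 0 0 0'; python3 go.py .683 -.140 .113 90.13
```

```text
clock: 24.4
tool_pos: [0.4832, 0.3045, 0.1122]
tcp_rot: [[-0.99, -0.139, -0.002], [-0.139, 0.99, -0.001], [0.002, -0.001, -1.0]]
contact_force: [-0.1, 0.5, -0.7]
finger_gap: 0.0005
finger_force: 0.0
t24.4 at [0.4832 0.3045 0.1122] phi 97.98 gap 0.0005 F [-0.1  0.5 -0.7] | spin 0.91 then -0.6626 -1.4832 -0.0026
```

```bash
python3 -m crank '0 0 0 0.91 0;-0.0602 -0.1348 0 0 0;-0.0602 -0.1348 0 0 0;-0.0602 -0.1348 0 0 0;-0.0602 -0.1348 0 0 0;-0.0602 -0.1348 0 0 0;-0.0602 -0.1348 0 0 0;-0.0602 -0.1348 0 0 0;-0.0602 -0.1348 0 0 0;-0.0602 -0.1348 0 0 0;-0.0602 -0.1348 0 0 0;-0.0602 -0.1348 0 0 0'; python3 -m crank '0 0 0 0 0;0 0 0 0 0;0 0 0 0 0'; python3 go.py .683 -.140 .046 90.13
```

```text
clock: 25.6
tool_pos: [0.6833, -0.1406, 0.1111]
tcp_rot: [[-1.0, -0.003, -0.003], [-0.003, 1.0, 0.0], [0.003, 0.0, -1.0]]
contact_force: [0.2, 0.5, 0.3]
finger_gap: -0.0001
finger_force: 0.0
clock: 25.9
tool_pos: [0.6832, -0.1372, 0.1118]
tcp_rot: [[-1.0, -0.004, -0.003], [-0.004, 1.0, 0.002], [0.003, 0.002, -1.0]]
contact_force: [-0.7, 0.7, 0.4]
finger_gap: -0.0002
finger_force: 0.0
t25.9 at [ 0.6832 -0.1372  0.1118] phi 90.25 gap -0.0002 F [-0.7  0.7  0.4] | spin 0.01 then 0.0006 -0.0093 0.2194
```

```bash
python3 -m crank '0 -0.007 0.11 0 0;0 0 0.115 0 0;0 0 0 0 0;0 0 0 0 0;0.05 0 0 0 0;0.03 0 0 0 0;0.03 0 0 0 0;0.03 0 0 0 0;0.03 0 0 0 0;0.03 0 0 0 0;0 0 0 0 0;0 0 0 0 0'; python3 -m crank '0.012 0 0 0 0;0 0 0 0 0;0 0 0 0 0'; python3 go.py .628 -.140 .046 90.13
```

```text
clock: 27.1
tool_pos: [0.6285, -0.141, 0.049]
tcp_rot: [[-1.0, -0.004, 0.011], [-0.004, 1.0, -0.001], [-0.011, -0.001, -1.0]]
contact_force: [8.2, -0.0, -0.6]
finger_gap: 0.0003
finger_force: 4.3
clock: 27.4
tool_pos: [0.6282, -0.141, 0.0494]
tcp_rot: [[-1.0, -0.004, 0.018], [-0.004, 1.0, -0.002], [-0.018, -0.002, -1.0]]
contact_force: [16.4, -0.0, -5.6]
finger_gap: 0.0004
finger_force: 8.0
t27.4 at [ 0.6282 -0.141   0.0494] phi 90.24 gap 0.0004 F [16.4 -0.  -5.6] | spin 0.01 then 0.0007 0.0032 0.0113
```

```bash
python3 -m crank '-0.06 0 0 0 0;-0.1 0 0 0 0;-0.05 0 -0.15 0 0;0 0 -0.05 0 0;0.127 0 0 0 0.68;0.127 0 0 0 0.68;0.127 0 0 0 0.68;0.127 0 0 0 0.68;0 0 0 0 0.68;0 0 0 0 0.68;0 0 0 0 0.68'; python3 go.py .531 -.1400 .003 90.13
```

```text
clock: 28.5
tool_pos: [0.532, -0.1417, 0.1069]
tcp_rot: [[-1.0, -0.003, 0.002], [-0.003, 1.0, -0.0], [-0.002, -0.0, -1.0]]
contact_force: [-0.8, 0.4, 0.3]
finger_gap: 0.0582
finger_force: 0.0
t28.5 at [ 0.532  -0.1417  0.1069] phi 90.17 gap 0.0582 F [-0.8  0.4  0.3] | spin 0.01 then 0.0032 0.0056 0.3465
```

```bash
python3 -m crank '0.003 0.006 0.13 0 0.68;0 0 0.13 0 0.68;0 0 0.083 0 0.68;0 0 0 0 0.68;0 0 0 0 0.68;0 0 0 0 0;0 0 0 0 0;0 0 0 0 0;0 0 0 0 0;0 0 0 0 0'; python3 go.py .531 -.1400 .003 90.13;python3 -m crank '0.04 0 -0.004 0 0;0.05 0 0 0 0;0.05 0 0 0 0;0 0 -0.1 0 0;0 0 -0.15 0 0;0 0 -0.05 0 0;0 0 0 0 0;0 0 0 0 0'; python3 tin.py; python3 go.py .4158 .2943 .095 98.1
```

```text
clock: 29.5
tool_pos: [0.5322, -0.1404, 0.0053]
tcp_rot: [[-1.0, -0.003, 0.005], [-0.003, 1.0, -0.001], [-0.005, -0.001, -1.0]]
contact_force: [-0.7, 0.2, 7.3]
finger_gap: 0.0368
finger_force: 61.1
t29.5 at [ 0.5322 -0.1404  0.0053] phi 90.15 gap 0.0368 F [-0.7  0.2  7.3] | spin 0.00 then 0.0039 0.0013 0.0076
clock: 30.3
tool_pos: [0.4869, -0.1398, 0.0937]
tcp_rot: [[-1.0, -0.003, -0.001], [-0.003, 1.0, 0.001], [0.001, 0.001, -1.0]]
contact_force: [-0.4, 0.9, -0.8]
finger_gap: 0.0367
finger_force: 60.3
tray [0.496  0.3056 3.2824] 188.07 res 0.65
floor z 0.0056
own mm [-71.7  -2.8] [61.3 44. ] 0.5 z 0.0206
own mm [-0.5 -0.6] [39.5 60.4] 89.6 z 0.0207
t30.4 at [ 0.4864 -0.1397  0.0926] phi 90.15 gap 0.0366 F [-0.3 -0.4 -0.8] | spin -0.92 then 0.0291 1.4655 -0.0080
```

```bash
python3 -m crank '0 0 0 -0.92 0;0.003 0.1466 0 0 0;0.003 0.1466 0 0 0;0.003 0.1466 0 0 0;0.003 0.1466 0 0 0;0.003 0.1466 0 0 0;0.003 0.1466 0 0 0;0.003 0.1466 0 0 0;0.003 0.1466 0 0 0;0.003 0.1466 0 0 0;0.003 0.1466 0 0 0;0 0 0.1 0 0'; python3 -m crank '0 0 0 0 0;0 0 0 0 0;0 0 0 0 0'; python3 tray.py;python3 go.py .4158 .2942 .005 98.1
```

```text
clock: 31.6
tool_pos: [0.4169, 0.3031, 0.0662]
tcp_rot: [[-0.989, -0.149, 0.004], [-0.149, 0.989, 0.008], [-0.005, 0.007, -1.0]]
contact_force: [0.3, -0.3, -0.5]
finger_gap: 0.0365
finger_force: 60.5
clock: 31.9
tool_pos: [0.418, 0.293, 0.0645]
tcp_rot: [[-0.99, -0.138, 0.0], [-0.138, 0.99, -0.0], [0.0, -0.0, -1.0]]
contact_force: [1.1, -0.3, -0.1]
finger_gap: 0.0369
finger_force: 60.4
tray [0.496  0.3054 0.1424] 8.16 res 0.63
0.07 [0.5653 0.3154 0.    ]
0 [0.496  0.3054 0.    ]
-0.07 [0.4267 0.2955 0.    ]
t31.9 at [0.4183 0.2933 0.0649] phi 97.94 gap 0.0368 F [-0.2 -0.  -1. ] | spin -0.02 then 0.0080 0.0041 0.1997
```

```bash
python3 -m crank '0.008 0.002 0.12 0 0;0 0 0.06 0 0;0 0 0.013 0 0;0 0 0 0 0;0 0 0 0 0'; python3 -m crank '0 0 0.012 0 0;0 0 0 0 0;0 0 0 0 0'; python3 -m crank '0 0 0 0 0.65;0 0 0 0 0.65;0 0 0 0 0.65;0 0 -0.1 0 0.65;0 0 -0.15 0 0.65;0 0 -0.12 0 0.65;0 0 0 0 0.68;0 0 0 0 0.68'; python3 go.py .5172 -.3322 .113 92.49
```

```text
clock: 32.45
tool_pos: [0.4162, 0.2948, 0.0078]
tcp_rot: [[-0.99, -0.14, 0.002], [-0.14, 0.99, 0.001], [-0.002, 0.001, -1.0]]
contact_force: [-0.2, -0.7, -0.4]
finger_gap: 0.0368
finger_force: 60.4
clock: 32.75
tool_pos: [0.4153, 0.2945, 0.0032]
tcp_rot: [[-0.99, -0.14, 0.001], [-0.14, 0.99, 0.0], [-0.001, 0.0, -1.0]]
contact_force: [-0.3, -0.7, 0.4]
finger_gap: 0.0369
finger_force: 60.9
clock: 33.55
tool_pos: [0.4155, 0.2947, 0.1146]
tcp_rot: [[-0.99, -0.14, 0.002], [-0.14, 0.99, 0.001], [-0.002, 0.001, -1.0]]
contact_force: [-0.5, 0.1, -0.3]
finger_gap: 0.0582
finger_force: 0.0
t33.5 at [0.4155 0.2947 0.1146] phi 98.06 gap 0.0582 F [-0.5  0.1 -0.3] | spin 0.65 then -0.2479 -2.1025 0.0053
```

```bash
python3 tin.py; python3 -m crank '0 0 0 0.65 0.68;-0.018 -0.15 0 0 0.68;-0.018 -0.15 0 0 0.68;-0.018 -0.15 0 0 0.68;-0.018 -0.15 0 0 0.68;-0.018 -0.15 0 0 0.68;-0.018 -0.15 0 0 0.68;-0.018 -0.15 0 0 0.68;-0.018 -0.15 0 0 0.68;-0.018 -0.15 0 0 0.68;-0.018 -0.15 0 0 0.68;-0.018 -0.15 0 0 0.68'; python3 -m crank '-0.018 -0.15 0 0 0.68;-0.018 -0.15 0 0 0.68;-0.018 -0.15 0 0 0.68;0 0 0 0 0.68;0 0 0 0 0.68;0 0 0 0 0.68'; python3 tin.py; python3 go.py .5161 -.3322 .0 92.49
python3 - <<'E'
from h import *
p,d=robot.snapshot("wrist");cv2.imwrite("pics/w5.png",p[:,:,::-1])
E
```

```text
tray [0.496  0.3059 0.1425] 8.16 res 0.69
floor z 0.2562
own mm [73.1  0.5] [39.7 64.2] 88.9 z 0.0209
own mm [0.4 0.3] [39.8 60.4] 89.0 z 0.0206
own mm [-70.   -0.8] [39.5 59.6] 89.9 z 0.02
clock: 34.85
tool_pos: [0.4946, -0.199, 0.112]
tcp_rot: [[-0.999, -0.043, -0.003], [-0.043, 0.999, 0.001], [0.003, 0.001, -1.0]]
contact_force: [0.9, 0.0, -0.5]
finger_gap: 0.0578
finger_force: 0.0
clock: 35.45
tool_pos: [0.5173, -0.3299, 0.1122]
tcp_rot: [[-0.999, -0.044, -0.002], [-0.044, 0.999, 0.002], [0.002, 0.002, -1.0]]
contact_force: [-0.5, 0.3, -0.2]
finger_gap: 0.0582
finger_force: 0.0
tray [0.4961 0.3057 0.1425] 8.16 res 0.65
floor z 0.0066
own mm [70.9  1.1] [40.1 60.3] 88.8 z 0.0207
own mm [ 0.3 -0.2] [39.5 60.3] 89.1 z 0.0204
own mm [-70.1  -0.3] [40.  59.7] 89.9 z 0.0207
t35.5 at [ 0.5179 -0.3297  0.1131] phi 92.61 gap 0.0581 F [0.5 0.3 0.3] | spin 0.01 then 0.0064 -0.0081 0.3769
```

View pics/w5.png

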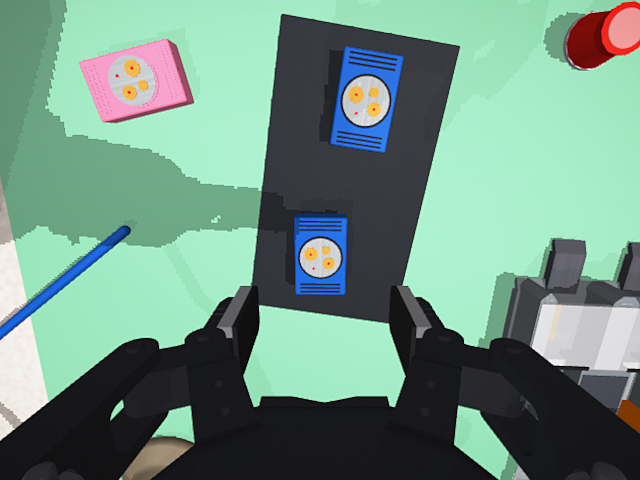

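All three white carriers lie in the tray and the blue one is aligned under the gripper. I'll pick it up by its near end.

```bash
python3 -m crank '0.006 -0.006 0.13 0 0.68;0 0 0.13 0 0.68;0 0 0.11 0 0.68;0 0 0 0 0.68;0 0 0 0 0.68'; python3 go.py .5161 -.3322 .0 92.49; python3 -m crank '0 0 0 0 0;0 0 0 0 0;0 0 0 0 0;0 0 0 0 0;0 0 0 0 0';python3 go.py .5161 -.3322 .0 92.49; python3 -m crank '0 0 -0.1 0 0;0 0 -0.15 0 0;0 0 -0.07 0 0;0 0 0 0 0;0 0 0 0 0'; python3 go.py .475 -.1398 .095 90.13
python3 - <<'E'
from h import *
p,d=robot.snapshot("side");cv2.imwrite("pics/s2.png",cv2.resize(p[190:390,230:470,::-1],None,fx=3,fy=3,interpolation=cv2.INTER_CUBIC))
E
```

```text
clock: 36.1
tool_pos: [0.5162, -0.3325, 0.0026]
tcp_rot: [[-0.999, -0.045, -0.0], [-0.045, 0.999, 0.001], [0.0, 0.001, -1.0]]
contact_force: [0.4, -0.6, 0.7]
finger_gap: 0.058
finger_force: 0.0
t36.1 at [ 0.5162 -0.3325  0.0026] phi 92.56 gap 0.0580 F [ 0.4 -0.6  0.7] | spin 0.01 then 0.0003 0.0011 0.0086
clock: 36.6
tool_pos: [0.5166, -0.3336, 0.0037]
tcp_rot: [[-0.999, -0.043, 0.001], [-0.043, 0.999, -0.0], [-0.001, -0.0, -1.0]]
contact_force: [-0.8, 0.7, 5.9]
finger_gap: 0.0365
finger_force: 62.5
t36.6 at [ 0.5166 -0.3336  0.0037] phi 92.49 gap 0.0365 F [-0.8  0.7  5.9] | spin -0.00 then 0.0016 0.0048 0.0123
clock: 37.1
tool_pos: [0.5157, -0.3334, 0.0984]
tcp_rot: [[-0.999, -0.043, -0.0], [-0.043, 0.999, 0.0], [0.0, 0.0, -1.0]]
contact_force: [0.6, 0.8, -0.8]
finger_gap: 0.0364
finger_force: 61.8
t37.1 at [ 0.5157 -0.3334  0.0984] phi 92.48 gap 0.0364 F [ 0.6  0.8 -0.8] | spin 0.27 then 0.1343 0.6455 0.0113
```

View pics/s2.png

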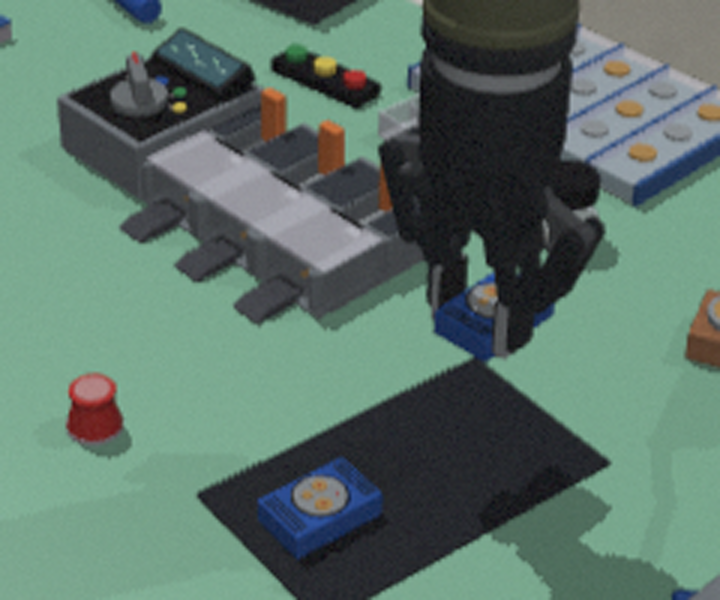

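```bash
python3 -m crank '0 0 0 0.27 0;0.02 0.129 0 0 0;0.02 0.129 0 0 0;0.02 0.129 0 0 0;0.02 0.129 0 0 0;0.02 0.129 0 0 0;0 0 0 0 0;0 0 0 0 0;0 0 0 0 0'; python3 go.py .487 -.14 .011 90.13
```

```text
clock: 38.05
tool_pos: [0.4849, -0.1413, 0.0979]
tcp_rot: [[-1.0, -0.001, -0.002], [-0.001, 1.0, -0.0], [0.002, -0.0, -1.0]]
contact_force: [-0.2, -0.6, -1.7]
finger_gap: 0.0368
finger_force: 61.8
t38.0 at [ 0.4849 -0.1413  0.0979] phi 90.08 gap 0.0368 F [-0.2 -0.6 -1.7] | spin -0.01 then -0.0071 0.0042 0.2896
```

```bash
python3 -m crank '-0.007 0.004 0.12 0 0;0 0 0.12 0 0;0 0 0.05 0 0;0 0 0 0 0;0 0 0 0 0;0 0 0 0 0'; python3 go.py .535 -.14 .011 90.13
python3 - <<'E'
from h import *
p,d=robot.snapshot("side");cv2.imwrite("pics/s3.png",cv2.resize(p[230:350,250:400,::-1],None,fx=4,fy=4,interpolation=cv2.INTER_CUBIC))
E
```

```text
clock: 38.65
tool_pos: [0.4885, -0.1399, 0.0127]
tcp_rot: [[-1.0, -0.002, 0.002], [-0.002, 1.0, -0.001], [-0.002, -0.001, -1.0]]
contact_force: [0.3, 1.2, -0.7]
finger_gap: 0.0364
finger_force: 62.1
t38.6 at [ 0.4885 -0.1399  0.0127] phi 90.09 gap 0.0364 F [ 0.3  1.2 -0.7] | spin -0.00 then -0.1552 -0.0005 0.0056
```

View pics/s3.png

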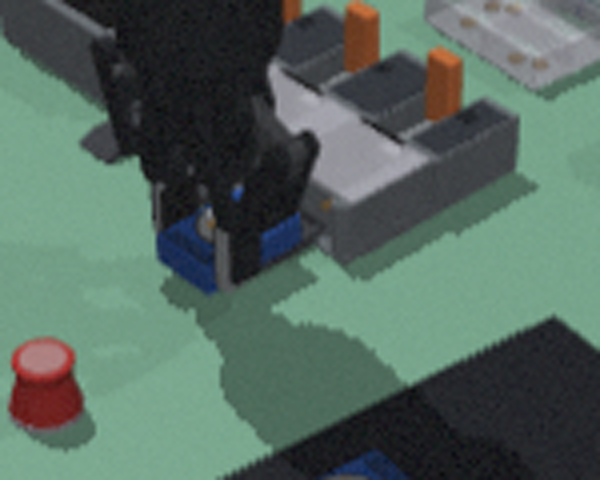

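The carrier sits just above the tongue at the mouth. I'll insert it in stages.

```bash
python3 -m crank '-0.03 0 0.005 0 0;-0.03 0 0 0 0;0 0 0 0 0;0 0 0 0 0'; python3 -m crank '-0.03 0 0 0 0;-0.03 0 0 0 0;0 0 0 0 0;0 0 0 0 0'; python3 -m crank '-0.03 0 0 0 0;0 0 0 0 0;0 0 0 0 0'
```

```text
clock: 39.1
tool_pos: [0.5061, -0.1389, 0.0103]
tcp_rot: [[-1.0, -0.003, 0.0], [-0.003, 1.0, -0.0], [-0.0, -0.0, -1.0]]
contact_force: [-0.7, 1.1, -1.5]
finger_gap: 0.0367
finger_force: 62.0
clock: 39.5
tool_pos: [0.5239, -0.1389, 0.0102]
tcp_rot: [[-1.0, -0.003, 0.0], [-0.003, 1.0, -0.0], [-0.0, -0.0, -1.0]]
contact_force: [0.5, -0.1, -0.9]
finger_gap: 0.0364
finger_force: 62.1
clock: 39.8
tool_pos: [0.533, -0.1389, 0.0103]
tcp_rot: [[-1.0, -0.003, 0.0], [-0.003, 1.0, -0.0], [-0.0, -0.0, -1.0]]
contact_force: [0.2, -0.8, -0.5]
finger_gap: 0.0367
finger_force: 62.1
```

```bash
python3 -m crank '0 0 0 0 0.6;0 0 0 0 0.6;0 0 0 0 0.6;0 0 -0.08 0 0.6;0 0 -0.08 0 0.6;0.07 0 0 0 0;0.08 0 0 0 0;0 0 0 0 0;0 0 0 0 0;0 0 0 0 0'; python3 go.py .490 -.1397 .0115 90.13
```

```text
clock: 40.8
tool_pos: [0.4886, -0.1388, 0.0585]
tcp_rot: [[-1.0, -0.003, 0.001], [-0.003, 1.0, -0.0], [-0.001, -0.0, -1.0]]
contact_force: [0.7, -0.5, -0.5]
finger_gap: 0.0001
finger_force: 0.0
t40.8 at [ 0.4886 -0.1388  0.0585] phi 90.18 gap 0.0001 F [ 0.7 -0.5 -0.5] | spin 0.01 then -0.0047 -0.0029 0.1568
```

```bash
python3 -m crank '0 -0.003 0.1 0 0;0 0 0.05 0 0;0 0 0 0 0;0 0 0 0 0;-0.04 0 0 0 0;-0.04 0 0 0 0;-0.03 0 0 0 0;-0.03 0 0 0 0;0 0 0 0 0;0 0 0 0 0'; python3 -m crank '-0.02 0 0 0 0;0 0 0 0 0;0 0 0 0 0'; python3 -m crank '-0.01 0 0 0 0;0 0 0 0 0;0 0 0 0 0'
```

```text
clock: 41.8
tool_pos: [0.5298, -0.1397, 0.0131]
tcp_rot: [[-1.0, -0.003, -0.0], [-0.003, 1.0, 0.0], [0.0, 0.0, -1.0]]
contact_force: [-0.5, -0.6, -0.3]
finger_gap: -0.0001
finger_force: 0.0
clock: 42.1
tool_pos: [0.5348, -0.1398, 0.0129]
tcp_rot: [[-1.0, -0.002, -0.001], [-0.002, 1.0, 0.0], [0.001, 0.0, -1.0]]
contact_force: [-2.5, 0.0, -0.8]
finger_gap: 0.0
finger_force: 1.2
clock: 42.4
tool_pos: [0.5348, -0.1398, 0.0128]
tcp_rot: [[-1.0, -0.002, -0.008], [-0.002, 1.0, 0.001], [0.008, 0.001, -1.0]]
contact_force: [-10.2, 0.9, 7.2]
finger_gap: -0.0001
finger_force: 5.2
```

Bay 1's carrier is home: the force rose at x=0.5348, which agrees with the 72 mm from the pressed tab to the mouth. Now the second blue carrier.

```bash
python3 -m crank '0.04 0 0 0 0;0.06 0 -0.1 0 0;0 0 -0.16 0 0.68;0 0 -0.06 0 0.68;0 0 0 0 0.68;0 0 0 0 0.68'; python3 go.py .4084 -.3057 .11 84.34
```

```text
clock: 43.0
tool_pos: [0.509, -0.1397, 0.1096]
tcp_rot: [[-1.0, -0.003, 0.002], [-0.003, 1.0, 0.0], [-0.002, 0.0, -1.0]]
contact_force: [-0.7, 0.1, -0.9]
finger_gap: 0.0574
finger_force: 0.0
t43.0 at [ 0.509  -0.1397  0.1096] phi 90.16 gap 0.0574 F [-0.7  0.1 -0.9] | spin 0.68 then 0.2790 -0.5836 -0.0014
```

```bash
python3 -m crank '0 0 0 0.68 0.68;0.056 -0.1168 0 0 0.68;0.056 -0.1168 0 0 0.68;0.056 -0.1168 0 0 0.68;0.056 -0.1168 0 0 0.68;0.056 -0.1168 0 0 0.68;0 0 0 0 0.68;0 0 0 0 0.68;0 0 0 0 0.68'; python3 go.py .4084 -.3057 .002 84.34
python3 - <<'E'
from h import *
p,d=robot.snapshot("wrist");cv2.imwrite("pics/w6.png",p[:,:,::-1])
h=cv2.cvtColor(p,cv2.COLOR_RGB2HSV);m=cv2.inRange(h,(102,140,60),(125,255,255));m[:60]=0;m[330:]=0;m[:,:240]=0;m[:,400:]=0
m=cv2.morphologyEx(m,cv2.MORPH_CLOSE,np.ones((45,45)))
n,l,st,ce=cv2.connectedComponentsWithStats(m);k=1+st[1:,4].argmax();ys,xs=np.nonzero(l==k)
print(cv2.minAreaRect(np.c_[xs,ys].astype(np.float32)))
E
```

```text
clock: 43.9
tool_pos: [0.4079, -0.3044, 0.1082]
tcp_rot: [[-0.995, 0.098, -0.001], [0.098, 0.995, 0.001], [0.001, 0.001, -1.0]]
contact_force: [0.0, -1.2, -0.6]
finger_gap: 0.058
finger_force: 0.0
t43.9 at [ 0.4079 -0.3044  0.1082] phi 84.40 gap 0.0580 F [ 0.  -1.2 -0.6] | spin 0.01 then -0.0020 -0.0042 0.3540
((322.0, 259.0), (82.0, 54.0), 90.0)
```

```bash
python3 -m crank '-0.002 -0.003 0.13 0 0.68;0 0 0.13 0 0.68;0 0 0.096 0 0.68;0 0 0 0 0.68;0 0 0 0 0.68;0 0 0 0 0;0 0 0 0 0;0 0 0 0 0;0 0 0 0 0;0 0 0 0 0';python3 go.py .4084 -.3057 .0 84.34; python3 -m crank '0 0 -0.1 0 0;0 0 -0.15 0 0;0 0 -0.07 0 0;0 0 0 0 0;0 0 0 0 0'; python3 go.py .485 -.0795 .1 90.13
```

```text
clock: 44.95
tool_pos: [0.4088, -0.3066, 0.003]
tcp_rot: [[-0.995, 0.099, 0.001], [0.099, 0.995, 0.0], [-0.001, 0.0, -1.0]]
contact_force: [-0.2, 1.2, 6.1]
finger_gap: 0.0364
finger_force: 61.6
t45.0 at [ 0.4088 -0.3066  0.003 ] phi 84.33 gap 0.0364 F [-0.2  1.2  6.1] | spin -0.00 then 0.0016 0.0030 0.0102
clock: 45.45
tool_pos: [0.4078, -0.3065, 0.098]
tcp_rot: [[-0.995, 0.099, -0.0], [0.099, 0.995, 0.0], [0.0, 0.0, -1.0]]
contact_force: [-0.8, 0.1, -0.5]
finger_gap: 0.0366
finger_force: 60.9
t45.5 at [ 0.4078 -0.3065  0.098 ] phi 84.31 gap 0.0366 F [-0.8  0.1 -0.5] | spin -0.68 then -0.2591 0.7561 -0.0068
```

```bash
python3 -m crank '0 0 0 -0.68 0;-0.043 0.126 0 0 0;-0.043 0.126 0 0 0;-0.043 0.126 0 0 0;-0.043 0.126 0 0 0;-0.043 0.126 0 0 0;-0.043 0.126 0 0 0;0 0 0 0 0;0 0 0 0 0;0 0 0 0 0'; python3 go.py .487 -.0795 .011 90.13
```

```text
clock: 46.45
tool_pos: [0.4836, -0.0809, 0.097]
tcp_rot: [[-1.0, -0.001, -0.003], [-0.001, 1.0, -0.0], [0.003, -0.0, -1.0]]
contact_force: [-0.3, 0.5, -0.5]
finger_gap: 0.0366
finger_force: 60.8
t46.5 at [ 0.4836 -0.0809  0.097 ] phi 90.08 gap 0.0366 F [-0.3  0.5 -0.5] | spin -0.01 then -0.0113 0.0045 0.2868
```

```bash
python3 -m crank '-0.011 0.003 0.12 0 0;0 0 0.12 0 0;0 0 0.047 0 0;0 0 0 0 0;0 0 0 0 0;0 0 0 0 0'; python3 go.py .533 -.0795 .0105 90.13; python3 -m crank '-0.03 0 0 0 0;-0.03 0 0 0 0;0 0 0 0 0;0 0 0 0 0'
```

```text
clock: 47.05
tool_pos: [0.4889, -0.0796, 0.0133]
tcp_rot: [[-1.0, -0.002, 0.002], [-0.002, 1.0, -0.0], [-0.002, -0.0, -1.0]]
contact_force: [-0.5, -0.4, -0.6]
finger_gap: 0.0367
finger_force: 60.9
t47.0 at [ 0.4889 -0.0796  0.0133] phi 90.09 gap 0.0367 F [-0.5 -0.4 -0.6] | spin -0.00 then -0.1470 0.0000 0.0094
clock: 47.45
tool_pos: [0.5069, -0.0789, 0.0126]
tcp_rot: [[-1.0, -0.003, 0.001], [-0.003, 1.0, -0.0], [-0.001, -0.0, -1.0]]
contact_force: [0.2, 0.7, -0.8]
finger_gap: 0.0367
finger_force: 60.8
```

```bash
python3 -m crank '-0.03 0 0.007 0 0;-0.03 0 0 0 0;-0.025 0 0 0 0;0 0 0 0 0;0 0 0 0 0'; python3 -m crank '0 0 0 0 0.6;0 0 0 0 0.6;0 0 0 0 0.6;0 0 -0.08 0 0.6;0 0 -0.08 0 0.6;0.07 0 0 0 0;0.08 0 0 0 0;0 0 0 0 0;0 0 0 0 0;0 0 0 0 0'; python3 go.py .488 -.0797 .013 90.13
```

```text
clock: 47.95
tool_pos: [0.5324, -0.0789, 0.0103]
tcp_rot: [[-1.0, -0.003, 0.001], [-0.003, 1.0, -0.0], [-0.001, -0.0, -1.0]]
contact_force: [0.9, -0.8, -0.9]
finger_gap: 0.0363
finger_force: 60.8
clock: 48.95
tool_pos: [0.4877, -0.0787, 0.0586]
tcp_rot: [[-1.0, -0.003, 0.001], [-0.003, 1.0, 0.0], [-0.001, 0.0, -1.0]]
contact_force: [-0.1, 0.1, 0.0]
finger_gap: -0.0002
finger_force: 0.0
t49.0 at [ 0.4877 -0.0787  0.0586] phi 90.17 gap -0.0002 F [-0.1  0.1  0. ] | spin 0.01 then -0.0011 -0.0033 0.1519
```

```bash
python3 -m crank '0 -0.003 0.1 0 0;0 0 0.05 0 0;0 0 0 0 0;0 0 0 0 0;-0.04 0 0 0 0;-0.04 0 0 0 0;-0.03 0 0 0 0;-0.03 0 0 0 0;0 0 0 0 0;0 0 0 0 0'; python3 -m crank '-0.02 0 0 0 0;0 0 0 0 0;0 0 0 0 0'; python3 -m crank '-0.012 0 0 0 0;0 0 0 0 0;0 0 0 0 0'; python3 -m crank '0.04 0 0 0 0;0.06 0 -0.1 0 0;0 0 -0.16 0 0.4;0 0 -0.16 0 0.4;0 0 0 0 0.4;0 0 0 0 0.4'; python3 go.py .5864 .0570 .14 150.4
python3 - <<'E'
from h import *
p,d=robot.snapshot("side");cv2.imwrite("pics/s4.png",cv2.resize(p[190:300,240:390,::-1],None,fx=5,fy=5,interpolation=cv2.INTER_CUBIC))
E
```

```text
clock: 49.95
tool_pos: [0.5291, -0.0796, 0.0132]
tcp_rot: [[-1.0, -0.003, 0.0], [-0.003, 1.0, -0.0], [-0.0, -0.0, -1.0]]
contact_force: [0.1, -0.2, 0.1]
finger_gap: 0.0004
finger_force: 0.0
clock: 50.25
tool_pos: [0.5348, -0.0796, 0.0132]
tcp_rot: [[-1.0, -0.003, 0.0], [-0.003, 1.0, 0.0], [-0.0, 0.0, -1.0]]
contact_force: [-0.2, 0.6, 0.0]
finger_gap: 0.0002
finger_force: 0.1
clock: 50.55
tool_pos: [0.5349, -0.0796, 0.0128]
tcp_rot: [[-1.0, -0.002, -0.007], [-0.002, 1.0, 0.001], [0.007, 0.001, -1.0]]
contact_force: [-8.2, -0.8, 6.8]
finger_gap: -0.0002
finger_force: 4.4
clock: 51.15
tool_pos: [0.5094, -0.0798, 0.1409]
tcp_rot: [[-1.0, -0.003, 0.005], [-0.003, 1.0, 0.0], [-0.005, 0.0, -1.0]]
contact_force: [-1.1, 0.7, -0.5]
finger_gap: 0.034
finger_force: 0.0
t51.1 at [ 0.5094 -0.0798  0.1409] phi 90.16 gap 0.0340 F [-1.1  0.7 -0.5] | spin -7.01 then -0.5232 0.0019 0.0029
```

View pics/s4.png

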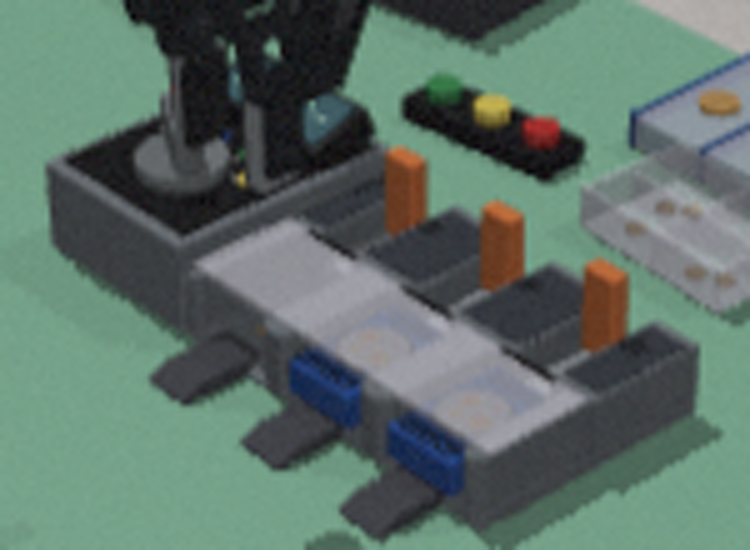

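Both blue carriers sit flush in bays 1 and 2. Now the selector goes to green.

```bash
python3 -m crank '0 0 0 -1 0.4;0 0 0 -1 0.4;0 0 0 -1 0.4;0 0 0 -1 0.4;0 0 0 -1 0.4;0 0 0 -1 0.4;0 0 0 -1 0.4;-0.131 0 0 0 0.4;-0.131 0 0 0 0.4;-0.131 0 0 0 0.4;-0.13 0.002 0 0 0.4;0 0 0 0 0.4'; python3 -m crank '0 0 0 0 0.4;0 0 0 0 0.4;0 0 0 0 0.4'; python3 go.py .5864 .0570 .059 150.4
```

```text
clock: 52.4
tool_pos: [0.5983, 0.055, 0.1342]
tcp_rot: [[-0.571, -0.821, -0.006], [-0.821, 0.571, 0.002], [0.002, 0.006, -1.0]]
contact_force: [-0.5, 0.4, 0.3]
finger_gap: 0.0341
finger_force: 0.0
clock: 52.7
tool_pos: [0.5971, 0.0464, 0.1362]
tcp_rot: [[-0.58, -0.815, -0.005], [-0.815, 0.58, -0.003], [0.005, 0.003, -1.0]]
contact_force: [-0.3, -0.2, 0.4]
finger_gap: 0.0345
finger_force: 0.0
t52.7 at [0.5971 0.0464 0.1362] phi 144.58 gap 0.0345 F [-0.3 -0.2  0.4] | spin -0.68 then -0.0132 0.0485 0.2574
```

```bash
python3 -m crank '0 0 0 -0.68 0.4;-0.013 0.048 0 0 0.4;0 0 0 0 0.4;0 0 0 0 0.4;0 0 0 0 0.4'; python3 go.py .5864 .0570 .059 150.4
```

```text
clock: 53.2
tool_pos: [0.5872, 0.0583, 0.1371]
tcp_rot: [[-0.492, -0.87, -0.004], [-0.87, 0.493, -0.002], [0.004, 0.002, -1.0]]
contact_force: [-0.2, -0.9, -0.1]
finger_gap: 0.0344
finger_force: 0.0
t53.2 at [0.5872 0.0583 0.1371] phi 150.49 gap 0.0344 F [-0.2 -0.9 -0.1] | spin 0.01 then 0.0053 0.0002 0.2603
```

```bash
python3 -m crank '0.005 0 0.12 0 0.4;0 0 0.09 0 0.4;0 0 0.05 0 0.4;0 0 0 0 0.4;0 0 0 0 0.4;0 0 0 0 0;0 0 0 0 0;0 0 0 0 0;0 0 0 0 0'; python3 -m crank '0 0 0 0.67 0;0 0 0 0.67 0;0 0 0 0.67 0;0 0 0 0.67 0;0 0 0 0.67 0;0 0 0 0.67 0;0 0 0 0.67 0;0 0 0 0.67 0;0 0 0 0.67 0;0 0 0 0.67 0;0 0 0 0.67 0;0 0 0 0.67 0'; python3 -m crank '0 0 0 0.67 0;0 0 0 0.67 0;0 0 0 0 0;0 0 0 0 0'; python3 go.py .5864 .0570 .059 70.2
```

```text
clock: 54.1
tool_pos: [0.5864, 0.0579, 0.0608]
tcp_rot: [[-0.491, -0.871, -0.003], [-0.871, 0.491, -0.001], [0.002, 0.002, -1.0]]
contact_force: [-3.6, 1.3, 5.5]
finger_gap: 0.0104
finger_force: 59.8
clock: 55.3
tool_pos: [0.5868, 0.0572, 0.0608]
tcp_rot: [[-0.988, 0.153, -0.003], [0.153, 0.988, -0.002], [0.002, -0.002, -1.0]]
contact_force: [-2.3, -0.8, 4.3]
finger_gap: 0.0103
finger_force: 59.7
clock: 55.7
tool_pos: [0.5867, 0.057, 0.0608]
tcp_rot: [[-0.939, 0.343, -0.003], [0.343, 0.939, -0.002], [0.002, -0.003, -1.0]]
contact_force: [-2.9, -1.2, 5.2]
finger_gap: 0.0103
finger_force: 59.7
t55.7 at [0.5867 0.057  0.0608] phi 69.93 gap 0.0103 F [-2.9 -1.2  5.2] | spin -0.03 then 0.0010 -0.0004 0.0061
```

Release, lift clear, and check the selector, bystanders and tray.

```bash
python3 -m crank '0 0 0 0 0.4;0 0 0 0 0.4;0 0 0 0 0.4;0 0 -0.12 0 0.4;0 0 -0.15 0 0.4;0 0 -0.12 0 0.4;0 0 -0.1 0 0.4;0.1 0 0 0 0.4;0.1 0 0 0 0.4;0.1 0 0 0 0.4;0 0 0 0 0.4;0 0 0 0 0.4'; python3 tin.py
python3 - <<'E'
from h import *
p,d=robot.snapshot("top");w,_=robot.snapshot("wrist")
cv2.imwrite("pics/f.png",np.vstack([p[60:360,60:540,::-1],np.zeros((4,480,3),np.uint8),cv2.resize(w[100:400,:,::-1],(480,225))]))
o=cv2.imread("pics/top0.png").astype(int)
E
```

```text
clock: 56.9
tool_pos: [0.5024, 0.0885, 0.2066]
tcp_rot: [[-0.94, 0.342, -0.003], [0.342, 0.94, -0.002], [0.002, -0.002, -1.0]]
contact_force: [0.2, -0.4, 0.2]
finger_gap: 0.0338
finger_force: 0.0
tray [ 0.4905  0.339  -2.9106] -166.77 res 8.35
floor z 0.005
own mm [-70.   25.6] [12.8 60.4] 84.3 z 0.0209
own mm [  0.2 -20.6] [  7.2 213.9] 85.0 z 0.0168
own mm [ 0.7 21.8] [16.5 60.2] 84.2 z 0.0207
own mm [71.5 23.6] [32.4 60.6] 87.5 z 0.0207
```

View pics/f.png

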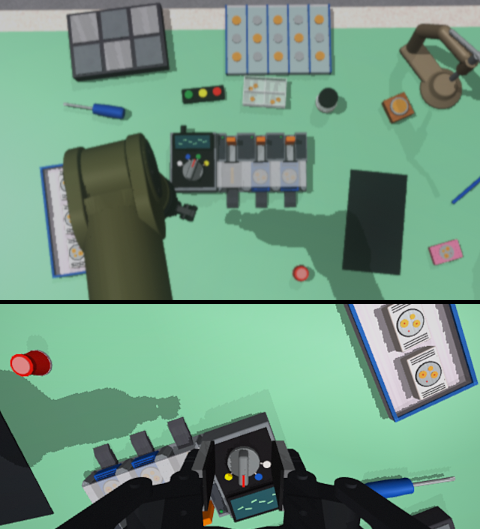

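The final picture shows three white carriers in the tray and both blue carriers in their bays. The red line points between the blue and yellow dots, at green, and the bystanders haven't moved. The tray fit's large residual comes only from the arm covering part of it.

```bash
python3 -c "
from rig import robot
print(robot.job_done())"
```

```text
the job is handed in; nothing more can be done
None
```

The job is handed in: the three white carriers lie flat in the finished tray, both blue carriers are fully home in bays 1 and 2, and the selector went to standby first and is now on the green dot.

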